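# Close a filter housing: bayonet quarter turn, then the locking pin

### The job

Close the filter housing: lower the loose filter head fully into the socket of the base, lugs down through the two entry slots, and turn it clockwise (seen from above) a quarter turn, taking a fresh grip where the hose risers block the hand, until the hole in its ear lines up with the hole in the base's ear. Then take the steel locking pin from the tube rack and push it fully home, upright through both ears. Knock nothing over, and do not shove the jar, the bottle or the dish aside.

Things in the scene. Friction and masses are not known exactly. Their poses are not given: they have to be found in the camera images.
- base_seat (a point): Filter base, fixed: grey foot 144 mm across, 12 mm thick, with a steel bayonet socket 74 mm across. Point on the socket's vertical axis at its top rim, 60 mm above the bench. z up, x to the base's pin ear. Bore 52 mm, cavity below the lip 64 mm across and 19 mm below the rim deep; the 7.5 mm thick lip has two 46 degree wide entry slots, at +y and -y.
- base_hole (a point): Upper mouth of the 12.5 mm countersunk through hole in the base's ear, 56 mm from the socket's axis along its x, 58.5 mm above the bench. Ear 14 mm thick, 27 mm wide, free below down to the foot. An inner stop ends the head's turning 5.5 degrees past the place where the holes line up. Axes as base_seat.
- riser_a (a point): Top of an upright brass hose riser of the base, 14 mm thick, 126 mm above the bench, with a 22 mm union nut 80 to 107 mm above the bench, 46 mm from the socket's axis, 168 degrees counter-clockwise from base_seat's x. Fingers round the head's grip cannot pass it. Axes as base_seat.
- riser_b (a point): Top of the second riser, like riser_a, 282 degrees counter-clockwise from base_seat's x. Room for two opposite fingers: the line through them must lie 23 to 67 degrees counter-clockwise from base_seat's x (or half a turn from that), so one grip turns the head by 45 degrees or so.
- head_mid (a point): Loose filter head, 360 to 560 g, upright on its spigot. Point on its axis half-way up its round black fluted grip (64 mm across, 34 mm tall), 50 mm above its underside. z up, x to the head's ear. Flange 64 mm across lies 23 to 33 mm below this point; groove 54 mm across above it; brass plug ends 27.5 mm above this point.
- head_foot (a point): Centre of the head's underside, 50 mm below head_mid. Spigot 48 mm across, 17 mm tall, tapered foot; two lugs at its foot at +x and -x, each 30 degrees wide, 59 mm across both, 7.5 mm tall. Head enters with its x along base_seat's +y, then turns clockwise till its x is along base_seat's x. Fully in, this point is 17 mm below base_seat, flange on the rim, lugs under the lip with 2 mm play.
- head_hole (a point): Lower mouth of the 12 mm countersunk through hole in the head's ear, 56 mm from the head's axis along its x, 17 mm above its underside. Ear 10 mm thick, level with the flange, 27 mm wide. Fully in and lined up, it is 1.5 mm above base_hole.
- pin_grip (a point): Locking pin, 60 g, steel, 80 mm long, hung upright by its shoulder in a front-row hole of the tube rack; which hole varies, the two holes next to it in its row are empty. Point on its axis 12 mm below its top, 68 mm above its tip; z up. Fluted head 22 mm across from 50 to 80 mm above the tip.
- pin_shoulder (a point): Centre of the underside of the pin's shoulder (25 mm across, 4 mm thick), 22 mm below pin_grip; below it the shank, 9 mm across, 46 mm long, bullet tip. Fully home, the shoulder rests on the head's ear, 70 mm above the bench.
- tube_rack: Blue tube rack, fixed, 62 x 190 mm, top 62 mm above the bench. Origin at the centre of its underside; y along its length. 18 mm holes 30 mm apart, rows at x = -14 mm (front) and +14 mm.
- tube_a: Capped blood tube 17 x 88 mm standing in the rack; origin at its foot, z up.
- tube_b: Capped blood tube like tube_a.
- tube_c: Capped blood tube like tube_a, in the back row.
- tube_d: Capped blood tube like tube_a, in the back row.
- coplin_jar: Staining jar with lid, 57 mm across, 97 mm tall, bystander; origin at the centre of its underside, z up.
- oil_bottle: Small amber bottle, 31 mm across, 62 mm tall, bystander; origin at the centre of its underside, z up.
- petri_dish: Petri dish, 61 mm across, 15 mm tall, bystander; origin at the centre of its underside, z up.
Not all that is in view belongs to the job. Of the things shaped like the part that bears pin_grip, the bare steel one is meant.

How it is judged:
On the way, in this order (a step that is already met when the one before it is completed fails the run):
1. the head is fully down in the socket in its entry position, its ear still well away from the base's ear (horizontal distance between head_foot and base_seat below 0.003 m and z of head_foot in the frame of base_seat below -0.0145 m and horizontal distance between head_hole and base_hole above 0.04 m), for 0.1 s.
2. the head is turned until the two holes line up, the pin not yet in (horizontal distance between head_hole and base_hole below 0.005 m and z of head_foot in the frame of base_seat below -0.0145 m and distance between pin_shoulder and base_hole above 0.06 m), for 0.2 s.
At the end, for the whole second after the job is handed in: The head sits fully in the socket (within 2.5 mm of full depth, within 3 mm of its axis), the two ear holes are in line within 3.5 mm, and the pin stands upright (within 0.12 rad) through both ears with its shoulder within 2.5 mm of the head's ear; everything at rest (horizontal distance between each of head_hole, pin_shoulder and base_hole below 0.0035 m and horizontal distance between head_foot and base_seat below 0.003 m and z of head_foot in the frame of base_seat below -0.0145 m and z of pin_shoulder in the frame of base_seat below 0.0125 m and angle between pin_shoulder's own z axis and vertical below 0.12 rad and linear speed of each of filter_head, lock_pin below 0.02 m/s); the robot touches nothing.
It fails at once if a tube, the jar or the bottle is knocked over (angle between any of tube_a, tube_b, tube_c, tube_d, coplin_jar, oil_bottle's own z axis and vertical above 0.6 rad).
It fails at once if the jar, the bottle or the dish is shoved more than 3 cm (distance of any of coplin_jar, oil_bottle, petri_dish from where it was at the start of the episode above 0.03 m).
It also fails if it takes over 64 s, if anything falls off the work surface, if the arm or the gripper's body presses on something with over 40 N, if the wrist force passes 120 N, or if a joint passes its speed limit or range.

### The arm

A 7-joint arm with a two-finger parallel gripper is mounted at the origin on a cart in front of the work surface, level with it; the furniture and walls round the work are solid. World frame = base frame: x ahead of the robot, y to its left, z up, the work surface at z = 0. Lengths are in m, angles in rad, forces in N, time in s.
With the tool pointing down it reaches from about 0.425 to 0.875 m from the base axis. Payload 4.7 kg.
Tool frame: the origin (TCP) lies on the centre line of the jaws, within the pads' length; the fingertips stand 14 mm ahead of it and the grasp point (between the pads) lies 5 mm behind it; z points along the fingers, y is the direction in which the jaws open and shut (so a half turn about z gives the same grasp; the last joint's range is limited). The gripper opens to 87 mm and grips with 3 to 60 N. Pads are 19 mm wide; open, the fingers measure 117 mm over their backs; the gripper's body (75 mm by 190 mm) begins 51 mm behind the grasp point.
Start: joints at [1.301, 0.321, -0.07, 1.45, 0.023, 1.371, -0.057], TCP at [0.182, -0.624, 0.237] pointing down, gripper open.
Joint ranges: [-2.86, 2.86], [-0.3, 2.09], [-1.38, 1.24], [0.06, 2.45], [-1.56, 4.7], [0.09, 2.05], [-2.69, 2.69]. Speed limits (rad/s): [2.57, 2.57, 3.14, 3.14, 3.14, 3.14, 3.14].

### API

Orientations are given as a rotation vector (axis times angle).
In Python, from bench import ctrl gives the robot as it stands. The module is installed in compiled form; this text tells all that it offers.
- The arm moves only by the tool step_arm, never from a script. Its argument "plan" is a list of rows, each a list of 3 entries, a list of its own where there are three numbers: the turn, a rotation vector about the tool's x, y, z in rad, then the shift along the tool's x, y, z in m, then the closure in counts, from 0 (fully open) to 255 (shut). In form: [[[rx, ry, rz], [x, y, z], hand], ...]. A call has exactly 10 rows; each row is the pose to reach, as a shift and turn from the pose commanded when the call began, along the tool's axes at that moment; what a row does not reach only later rows make up. A row lasts 1/8 s, in which the tool goes at most 62.5 mm and 10.7 degrees, less where a joint would pass 70% of its speed; a pose out of reach is approached as far as the arm can. A call with a gripper value outside its range is refused whole. The fingers move at their own pace and stop on an object; "squeeze" is the grip in N (left out, the last holds). Time passes only in rows, so rows that repeat a pose let the fingers close, or fill a call up. It gives the time, the measured TCP pose, the force and the opening at its end, in the units of the state.
- ctrl.get_state(): the state, without advancing time (a new reading comes with each control period).
- ctrl.get_image(name): name is "scene" or "top" or "wrist"; returns the picture (420x560x3 uint8, red, green, blue); there is no depth.
- ctrl.calibration(name): a dict with "fov_y" (degrees; the focal length in pixels is half the picture's height over the tangent of half this angle, whatever the lens; pixels are square), "cx", "cy" (the principal point, pixels), "rvec" (rotation vector, rad) and "tvec" (3), from world to camera coordinates, as OpenCV has them. Camera axes: x right, y down, z forward; pixel columns grow to the right and rows downward; lengths in m; the calibration is good to about 2 mm. The wrist camera is an equidistant fisheye: a pixel r from the principal point sees the ray r / f radians off the axis. A picture is of the moment at which its call begins: read the wrist's pose just before it. calibration takes no time and is no camera call; for the wrist camera it gives the pose at the moment of the call.
- ctrl.close_job(): hands the job in, once; it reports no verdict.
Trained networks look in the newest picture that a camera, given by its name, has taken for a name from the list of things; names that differ only in an ending like _2 or _b are one class to them, and where a whole thing is asked for, a point or a joint stands for the part that bears it (a point fixed in the world has none). Each returns a list of dicts, best first, with "score" (0 to 1); they miss things now and then, are a little off and sometimes report something else, mostly with a low value. They report only what shows in the picture. A call takes as long as a camera call. They do not tell look-alikes from the thing itself.
- ctrl.cut_out(camera, label): "pixels" (420x560 bool, what is visible of it) and "rect" ([left, top, width, height] in pixels, round what is visible of it).
The state is a dict: "time": time; "joint_positions": joint angles; "qd": joint speeds; "joint_torque": joint torques, N m; "position": TCP position; "tool_rot": TCP orientation; "ft_force": force on the tool from outside, world axes, zero at the start; "torque": the same for the moment, N m; "grip_width": opening from 0.0 (shut) to 1.0 (fully open).
Only numpy, scipy, OpenCV 4.12 (cv2) and the standard library are available. Lean on these libraries where they do the work, as an engineer would, in place of code of your own. Each camera call takes 0.05 s, during which the arm holds its last target.

## Working session

There is one attempt and no reset: what is moved stays moved. The work goes in short steps, Python scripts to look and compute and a tool call to move; the robot and the scene stay as the last step left them, time stands still between calls to the robot, and variables do not carry over. Pictures are saved under pics/ and viewed, and the job is handed in when it is done.

Besides the shell and the picture viewer there is one more tool, called after ">>>" as a command line: name --argument value ..., lists and objects as JSON in quotes. step_arm: Moves the arm, as the interface text tells. Its arguments: {"type":"object","properties":{"plan":{"type":"array"},"squeeze":{"type":"number"}},"required":["plan"]}

```bash
ls; mkdir -p pics; python3 - <<'E'
from bench import ctrl
import cv2
s=ctrl.get_state()
print({k:(v if not hasattr(v,'round') else v) for k,v in s.items()})
for n in ["scene","top","wrist"]:
    c=ctrl.calibration(n); print(n,c)
    im=ctrl.get_image(n); cv2.imwrite(f"pics/{n}0.png",im[:,:,::-1])
E
```

```text
pics
{'time': 0.0, 'joint_positions': array([ 1.30112608,  0.32183028, -0.07009671,  1.45165655,  0.02258705,
        1.37083074, -0.05691925]), 'qd': array([-0.0008884 ,  0.00045759, -0.00100938,  0.00051652, -0.00039736,
       -0.00055372,  0.00012536]), 'joint_torque': array([ 9.90130320e-05, -4.91294324e+01, -4.03678771e-01, -3.12527704e+01,
       -6.37904811e-02,  4.37673542e-02,  1.56716665e-04]), 'position': array([ 0.18180033, -0.62350394,  0.23546613]), 'tool_rot': array([-3.10813324e+00, -4.44012411e-01,  5.58712539e-04]), 'ft_force': array([ 1.01126147, -0.10460009, -0.88763293]), 'torque': array([-0.0221641 ,  0.00601103,  0.01072944]), 'grip_width': 0.9973938050700886}
scene {'fov_y': 48.89703013366366, 'cx': 278.66383066317735, 'cy': 209.96374983016278, 'rvec': array([ 1.0725475 , -2.19542666,  1.18794235]), 'tvec': array([0.34082265, 0.30040188, 0.66512049])}
top {'fov_y': 55.80026991743341, 'cx': 278.08692489794936, 'cy': 208.74644435746697, 'rvec': array([ 2.20103276, -2.0151947 ,  0.20722517]), 'tvec': array([-0.02816847,  0.57044044,  0.87049446])}
wrist {'fov_y': 65.70646984690485, 'cx': 284.47016265982313, 'cy': 212.89786012318453, 'rvec': array([-2.34359344,  1.75573988,  0.22968644]), 'tvec': array([-0.64831217, -0.03341684,  0.38929047])}
```

View pics/scene0.png

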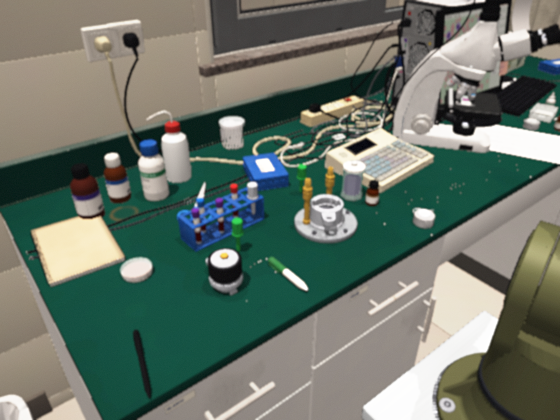

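View pics/top0.png

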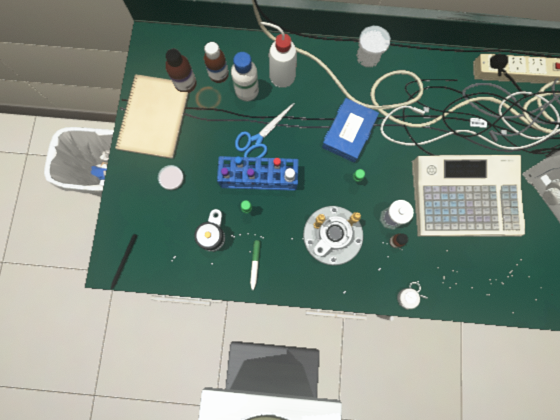

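View pics/wrist0.png

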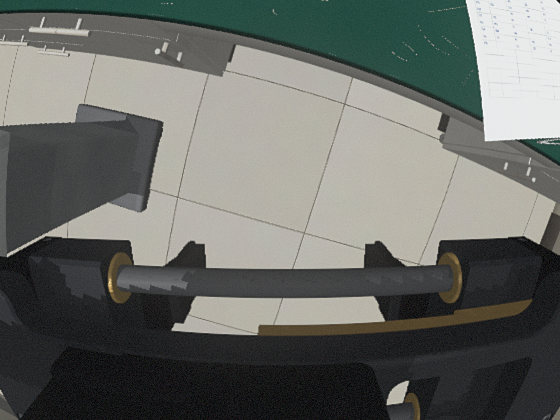

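```bash
cat > h.py <<'E'
import numpy as np, cv2
from bench import ctrl
from scipy.spatial.transform import Rotation as R
def cam(n,c=None):
    c=c or ctrl.calibration(n)
    f=210/np.tan(np.radians(c['fov_y'])/2)
    Rm=R.from_rotvec(c['rvec']).as_matrix(); t=np.array(c['tvec'])
    return dict(f=f,cx=c['cx'],cy=c['cy'],R=Rm,t=t,C=-Rm.T@t,fish=(n=='wrist'))
def ray(k,u,v):
    x=(u-k['cx'])/k['f'];y=(v-k['cy'])/k['f']
    if k['fish']:
        r=np.hypot(x,y); s=np.sin(r)/r if r>1e-9 else 1
        d=np.array([x*s,y*s,np.cos(r)])
    else: d=np.array([x,y,1.])
    d=k['R'].T@d; return d/np.linalg.norm(d)
def proj(k,P):
    p=k['R']@np.asarray(P,float)+k['t']
    if k['fish']:
        r=np.hypot(p[0],p[1]);th=np.arctan2(r,p[2]); s=th/r if r>1e-9 else 1/p[2]
        return np.array([k['cx']+k['f']*p[0]*s,k['cy']+k['f']*p[1]*s])
    return np.array([k['cx']+k['f']*p[0]/p[2],k['cy']+k['f']*p[1]/p[2]])
def atz(k,u,v,z):
    d=ray(k,u,v); return k['C']+d*(z-k['C'][2])/d[2]
def tri(obs):
    A=np.zeros((3,3));b=np.zeros(3)
    for k,u,v in obs:
        d=ray(k,u,v);M=np.eye(3)-np.outer(d,d);A+=M;b+=M@k['C']
    P=np.linalg.solve(A,b)
    return P,[np.round(proj(k,P)-[u,v],1) for k,u,v in obs]
def crop(im,x0,y0,w,h,s,fn):
    c=cv2.resize(im[y0:y0+h,x0:x0+w],None,fx=s,fy=s,interpolation=cv2.INTER_CUBIC)
    cv2.imwrite(fn,c[:,:,::-1] if False else c)
E
python3 - <<'E'
from h import *
s=cv2.imread('pics/scene0.png');t=cv2.imread('pics/top0.png')
a=cv2.resize(s[160:300,170:310],None,fx=4,fy=4,interpolation=cv2.INTER_CUBIC);cv2.imwrite('pics/c1.png',a)
a=cv2.resize(t[145:275,180:380],None,fx=4,fy=4,interpolation=cv2.INTER_CUBIC);cv2.imwrite('pics/c2.png',a)
a=cv2.resize(s[160:250,280:440],None,fx=5,fy=5,interpolation=cv2.INTER_CUBIC);cv2.imwrite('pics/c3.png',a)
for n in ['scene','top']:
    for l in ['pin_grip','head_mid','tube_rack','tube_a','petri_dish','coplin_jar','oil_bottle']:
        print(n,l,[(round(d['score'],2),d['rect']) for d in ctrl.cut_out(n,l)])
print(ctrl.get_state()['time'])
E
```

```text
scene pin_grip [(0.66, [296.7, 163.0, 9.9, 30.8]), (0.51, [248.3, 183.7, 9.2, 32.3]), (0.49, [229.6, 219.3, 12.5, 30.2])]
scene head_mid [(0.7, [206.5, 251.3, 36.9, 44.5])]
scene tube_rack [(0.91, [177.4, 188.7, 85.2, 61.6]), (0.22, [293.8, 165.5, 59.6, 77.3])]
scene tube_a [(0.78, [191.4, 206.0, 10.3, 37.6]), (0.74, [212.8, 196.9, 11.3, 35.9]), (0.72, [229.1, 182.8, 10.6, 34.7]), (0.27, [205.0, 245.8, 37.6, 46.7])]
scene petri_dish [(0.98, [123.2, 254.1, 30.9, 27.2])]
scene coplin_jar [(0.9, [341.1, 161.8, 21.5, 40.2])]
scene oil_bottle [(0.54, [365.2, 178.9, 16.1, 31.0])]
top pin_grip [(0.5, [244.6, 200.1, 6.5, 13.3]), (0.41, [351.9, 168.8, 13.1, 11.8])]
top head_mid [(0.88, [195.8, 210.8, 28.0, 39.4])]
top tube_rack [(0.59, [218.4, 155.1, 79.3, 31.7]), (0.43, [286.3, 163.0, 9.8, 16.2]), (0.21, [390.6, 232.1, 15.7, 14.6])]
top tube_a [(0.58, [221.7, 167.7, 8.0, 7.4]), (0.51, [237.2, 159.6, 5.5, 4.9]), (0.44, [249.2, 168.6, 5.0, 13.1])]
top petri_dish [(0.73, [160.6, 162.9, 24.4, 26.0]), (0.28, [275.3, 157.5, 5.0, 9.9])]
top coplin_jar [(0.88, [380.5, 200.1, 34.4, 31.1])]
top oil_bottle [(0.59, [390.3, 236.1, 17.1, 9.0])]
0.85
```

View pics/c1.png

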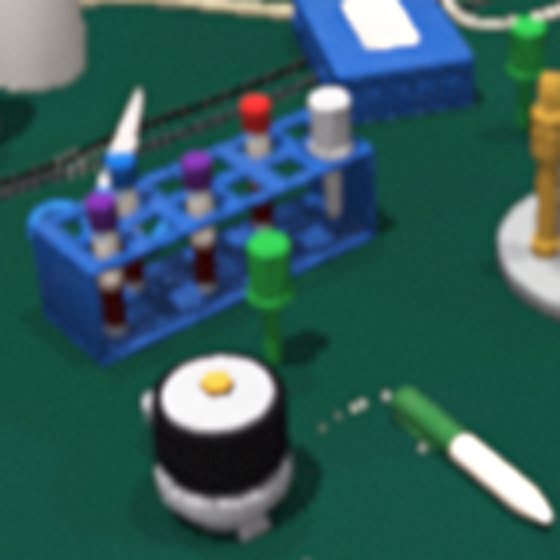

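View pics/c2.png

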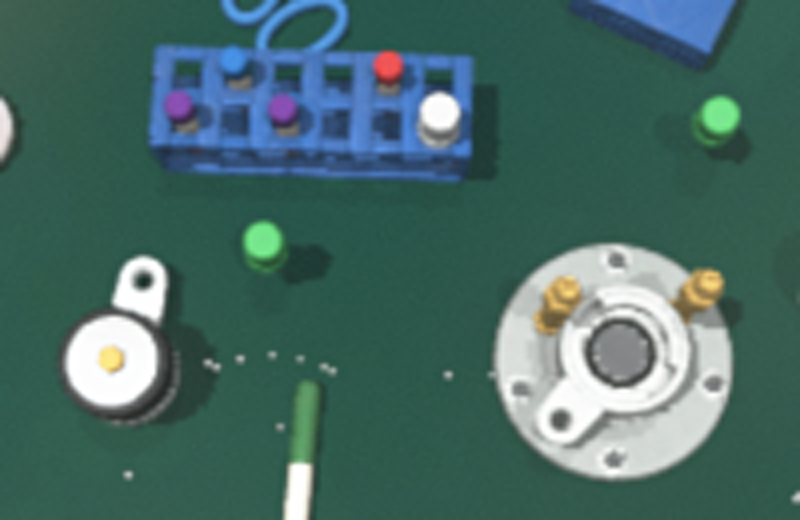

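View pics/c3.png

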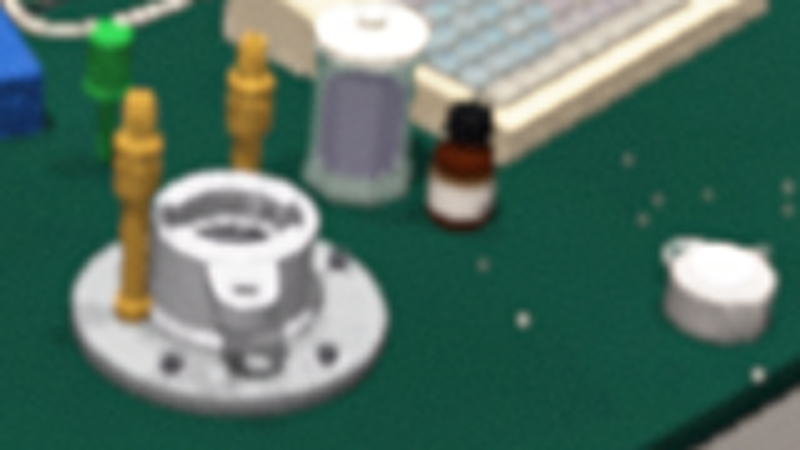

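```bash
python3 - <<'E'
from h import *
S=cam('scene');T=cam('top')
print(S['C'],T['C'])
def c1(x,y):return (S,x/4+170,y/4+160)
def c2(x,y):return (T,x/4+180,y/4+145)
def c3(x,y):return (S,x/5+280,y/5+160)
for n,o in dict(pintop=[c1(330,98),c2(440,109)],plug=[c1(217,381),c2(111,357)],ra=[c2(710,278),c3(253,38)],rb=[c2(568,285),c3(140,92)],bhole=[c2(561,418),c3(247,289)]).items():
    P,e=tri(o);print(n,P.round(4),e)
print('headhole z.027+', atz(*c2(144,280),.027), 'socket', atz(*c2(622,350),.055), atz(*c2(561,418),.0585))
print('plug atz',atz(*c2(111,357),.0775))
s=ctrl.get_state();W=cam('wrist');Rt=R.from_rotvec(s['tool_rot']).as_matrix();print(Rt.round(3),'cam in tool',Rt.T@(W['C']-s['position']),(W['R']@Rt).round(3))
E
```

```text
[-0.10282595  0.50895769  0.61577231] [0.38290013 0.00607388 0.96814615]
pintop [0.6505 0.0015 0.0944] [array([-0.2, -0. ]), array([0.1, 0.1])]
plug [0.4944 0.1757 0.0748] [array([0., 0.]), array([-0., -0.])]
ra [ 0.5591 -0.1515  0.1254] [array([0.1, 0.1]), array([-0.1, -0. ])]
rb [ 0.5481 -0.0747  0.1288] [array([-0., -0.]), array([0., 0.])]
bhole [ 0.4841 -0.083   0.0569] [array([0.1, 0.1]), array([-0.1, -0. ])]
headhole z.027+ [0.54864041 0.17070058 0.027     ] socket [ 0.527043   -0.11559284  0.055     ] [ 0.48413251 -0.08259024  0.0585    ]
plug atz [0.49405789 0.17516043 0.0775    ]
[[ 0.96  0.28 -0.  ]
 [ 0.28 -0.96 -0.  ]
 [-0.    0.   -1.  ]] cam in tool [ 0.06721825 -0.0006643  -0.1479614 ] [[ 0.001  1.     0.001]
 [-0.967  0.001 -0.254]
 [-0.254 -0.     0.967]]
```

>>> step_arm --plan '[[[0,0,-0.165],[0.046,-0.038,-0.005],0],[[0,0,-0.33],[0.093,-0.076,-0.01],0],[[0,0,-0.5],[0.139,-0.114,-0.015],0],[[0,0,-0.66],[0.185,-0.152,-0.02],0],[[0,0,-0.83],[0.232,-0.19,-0.025],0],[[0,0,-0.99],[0.278,-0.228,-0.03],0],[[0,0,-1.16],[0.324,-0.266,-0.035],0],[[0,0,-1.32],[0.37,-0.304,-0.04],0],[[0,0,-1.49],[0.417,-0.342,-0.045],0],[[0,0,-1.653],[0.463,-0.38,-0.045],0]]'

```text
time: 2.1
position: [0.5212, -0.1281, 0.2824]
tool_rot: [1.772, 2.591, -0.0]
ft_force: [0.4, -0.7, 0.6]
grip_width: 1.001
```

```bash
cat > snap.py <<'E'
import sys,pickle
from h import *
name=sys.argv[1]
s=ctrl.get_state();c=ctrl.calibration('wrist');im=ctrl.get_image('wrist')
pickle.dump((s,c),open(f'pics/{name}.pkl','wb'))
cv2.imwrite(f'pics/{name}.png',im[:,:,::-1])
yaw=np.degrees(np.arctan2(*R.from_rotvec(s['tool_rot']).as_matrix()[[1,0],0]))
print('t',s['time'],'pos',s['position'].round(4),'yaw',yaw.round(2),'z',R.from_rotvec(s['tool_rot']).as_matrix()[:,2].round(4),'q',s['joint_positions'].round(2),'qd',abs(s['qd']).max().round(3))
E
python3 snap.py w1
```

```text
t 2.1 pos [ 0.5212 -0.1281  0.2824] yaw 111.26 z [ 0.0017 -0.0012 -1.    ] q [ 0.78  0.1  -0.63  1.65  0.06  1.42  0.52] qd 0.547
```

View pics/w1.png

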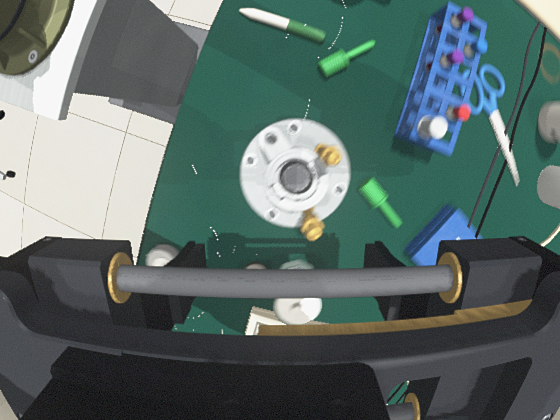

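```bash
python3 snap.py w2; python3 - <<'E'
from h import *
t=cv2.imread('pics/w2.png')
cv2.imwrite('pics/w2c.png',cv2.resize(t[100:260,220:370],None,fx=4.,fy=4.,interpolation=cv2.INTER_CUBIC)[:600])
E
```

```text
t 2.15 pos [ 0.525  -0.1181  0.2824] yaw 112.21 z [ 0.0052  0.0053 -1.    ] q [ 0.78  0.1  -0.64  1.64  0.05  1.42  0.52] qd 0.05
```

View pics/w2c.png

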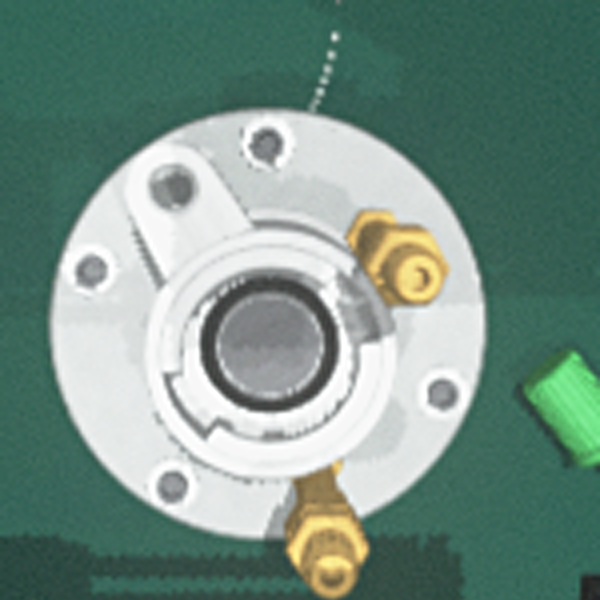

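```bash
cat > base.py <<'E'
from h import *
import pickle
from scipy.optimize import least_squares
S=cam('scene');T=cam('top')
def c2(x,y):return (T,(x+.5)/4-.5+180,(y+.5)/4-.5+145,1/430)
def c3(x,y):return (S,(x+.5)/5-.5+280,(y+.5)/5-.5+160,1/460)
W=cam('wrist',pickle.load(open('pics/w2.pkl','rb'))[1])
def w(x,y):return (W,(x+.5)/4-.5+220,(y+.5)/4-.5+100,1/325)
obs=[('hole',w(173,186)),('rb',w(415,279)),('ra',w(333,577)),('rim',w(272,347)),('foot',w(268,324)),
 ('hole',c2(561,418)),('rb',c2(568,285)),('ra',c2(710,278)),('hole',c3(247,289)),('rb',c3(140,92)),('ra',c3(253,38))]
def pts(p):
    x,y,f=p
    q=lambda r,a,z:np.array([x+r*np.cos(f+np.radians(a)),y+r*np.sin(f+np.radians(a)),z])
    return dict(hole=q(.056,0,.0585),ra=q(.046,168,.126),rb=q(.046,282,.126),rim=q(0,0,.06),foot=q(0,0,.012))
def fit(sel):
    f=lambda p:np.concatenate([proj(o[0],pts(p)[n])-[o[1],o[2]] for n,o in sel])
    r=least_squares(f,[.527,-.115,2.45],loss='soft_l1')
    print(r.x[:2].round(4),np.degrees(r.x[2]).round(2));
    for (n,o),e in zip(sel,r.fun.reshape(-1,2)):print('  ',n,e.round(1))
    return r.x
if __name__=='__main__':
    fit(obs[:5]);fit(obs[5:]);p=fit(obs)
    # independent heights wrist+scene/top
    for n in ['hole','ra','rb']:
        print(n,tri([o[:3] for m,o in obs if m==n])[0].round(4))
E
python3 base.py
```

```text
[ 0.5263 -0.114 ] 142.27
   hole [-0.2  0. ]
   rb [ 1.1 -0.9]
   ra [-0.4 -0.7]
   rim [-0.4  1.7]
   foot [0.1 0.9]
[ 0.5297 -0.116 ] 142.78
   hole [ 0.2 -0.1]
   rb [0.1 0.1]
   ra [0.2 0.1]
   hole [-0.3 -0.3]
   rb [-0.1  1.4]
   ra [-0.1  0.1]
[ 0.5269 -0.1144] 142.3
   hole [0.1 0.6]
   rb [ 1.5 -0.3]
   ra [-0.1 -0.2]
   rim [-0.1  2.2]
   foot [0.4 1.4]
   hole [-0.7  1. ]
   rb [-0.6  1.1]
   ra [-0.5  1.5]
   hole [-0.2  0.5]
   rb [0.1 2. ]
   ra [0.4 0.8]
hole [ 0.4833 -0.0806  0.0596]
ra [ 0.5581 -0.1497  0.1274]
rb [ 0.5469 -0.0733  0.1308]
```

>>> step_arm --plan '[[[0,0,-0.18],[0.03,0.009,0.01],0],[[0,0,-0.36],[0.065,0.018,0.02],0],[[0,0,-0.54],[0.1,0.028,0.03],0],[[0,0,-0.72],[0.14,0.04,0.04],0],[[0,0,-0.9],[0.18,0.051,0.05],0],[[0,0,-1.08],[0.22,0.063,0.06],0],[[0,0,-1.26],[0.25,0.072,0.07],0],[[0,0,-1.44],[0.27,0.078,0.08],0],[[0,0,-1.62],[0.28,0.08,0.08],0],[[0,0,-1.8],[0.284,0.081,0.08],0]]'

```text
time: 3.45
position: [0.4938, 0.165, 0.2014]
tool_rot: [0.931, -3.0, 0.0]
ft_force: [-0.7, 0.4, 0.5]
grip_width: 1.002
```

```bash
python3 snap.py w3;python3 snap.py w4
```

```text
t 3.45 pos [0.4938 0.165  0.2014] yaw -145.54 z [-2.e-04 -2.e-04 -1.e+00] q [ 0.54  0.16 -0.98  1.79  0.14  1.27  1.69] qd 1.32
t 3.5 pos [0.4938 0.1653 0.2015] yaw -145.23 z [ 1.e-04  0.e+00 -1.e+00] q [ 0.54  0.16 -0.98  1.79  0.14  1.27  1.7 ] qd 0.272
```

View pics/w4.png

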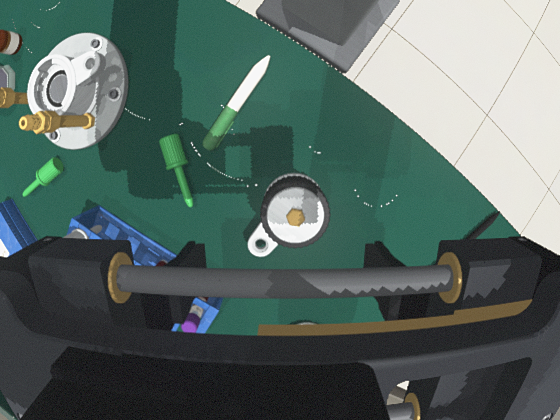

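```bash
python3 - <<'E'
from h import *
t=cv2.imread('pics/w4.png')
cv2.imwrite('pics/w4c.png',cv2.resize(t[160:265,230:345],None,fx=5.,fy=5.,interpolation=cv2.INTER_CUBIC))
cv2.imwrite('pics/w4d.png',cv2.resize(t[20:170,0:140],None,fx=4.,fy=4.,interpolation=cv2.INTER_CUBIC))
E
```

```text
(no output)
```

View pics/w4c.png

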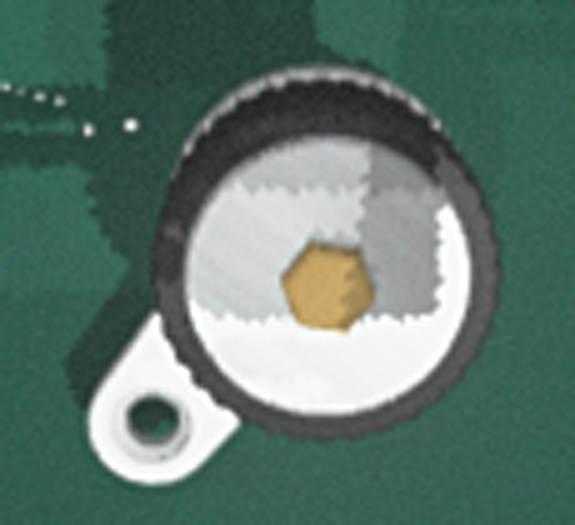

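View pics/w4d.png

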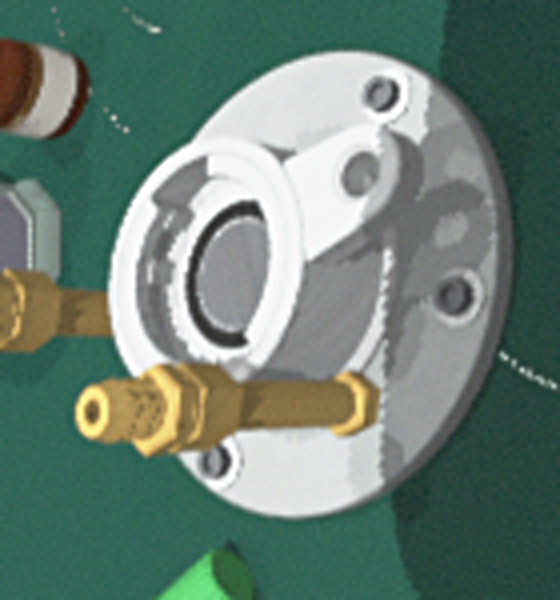

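```bash
cat > head.py <<'E'
from base import *
W4=cam('wrist',pickle.load(open('pics/w4.pkl','rb'))[1])
def h4(x,y):return (W4,(x+.5)/5-.5+230,(y+.5)/5-.5+160)
def b4(x,y):return (W4,(x+.5)/4-.5+0,(y+.5)/4-.5+20)
if __name__=='__main__':
    P=atz(*h4(325,288),.0775);Q=atz(*h4(153,421),.027);C=atz(*h4(329,276),.067)
    print(P,C,Q,np.degrees(np.arctan2(*(Q-P)[[1,0]])),np.linalg.norm((Q-P)[:2]))
    print(tri([h4(325,288),(S,(217.5)/4-.5+170,381.5/4-.5+160),(T,111.5/4-.5+180,357.5/4-.5+145)]))
    n=[('hole',b4(362,173)),('rb',b4(94,413)),('rim',b4(205,257))]
    fit(n);fit(obs[5:]+n);fit(obs+n)
    print(tri([b4(362,173)]+[o[:3] for m,o in obs if m=='hole']),tri([b4(94,413)]+[o[:3] for m,o in obs if m=='rb']))
E
python3 head.py
```

```text
[0.49161448 0.17623165 0.0775    ] [0.49156399 0.17747253 0.067     ] [0.546705  0.1726259 0.027    ] -3.744747878084779 0.055208393501948644
(array([0.49362826, 0.17654436, 0.07632168]), [array([-1.1,  1.7]), array([0.2, 0.1]), array([-0.2,  0.6])])
[ 0.5238 -0.114 ] 139.9
   hole [0.7 0.2]
   rb [-0.3 -1.1]
   rim [-0.3  1.2]
[ 0.5262 -0.1144] 142.19
   hole [-0.8  1.2]
   rb [-0.6  1.4]
   ra [-0.5  1.8]
   hole [-0.   0.7]
   rb [0.3 2.1]
   ra [0.6 0.9]
   hole [-1.2  0.3]
   rb [-0.3 -0. ]
   rim [-1.5  3.1]
[ 0.5263 -0.1141] 142.28
   hole [-0.3  0.2]
   rb [ 1.  -0.8]
   ra [-0.5 -0.6]
   rim [-0.4  1.8]
   foot [0.  1.1]
   hole [-0.9  1.2]
   rb [-0.8  1.4]
   ra [-0.6  1.7]
   hole [-0.1  0.7]
   rb [0.2 2.1]
   ra [0.5 1. ]
   hole [-1.1  0.3]
   rb [-0.2  0.1]
   rim [-1.4  3.2]
(array([ 0.48280737, -0.08035007,  0.05873689]), [array([-1.9,  0.8]), array([0.2, 0.8]), array([-0.6,  0.9]), array([-0.2,  0.4])]) (array([ 0.54692402, -0.07316334,  0.1286623 ]), [array([-2.7,  0.6]), array([1.8, 0.2]), array([-0.4,  0.8]), array([0.2, 0.9])])
```

>>> step_arm --plan '[[[0,0,-0.15],[-0.003,0.005,0.01],0],[[0,0,-0.3],[-0.0053,0.0099,0.03],0],[[0,0,-0.37],[-0.0053,0.0099,0.055],0],[[0,0,-0.37],[-0.0053,0.0099,0.08],0],[[0,0,-0.37],[-0.0053,0.0099,0.105],0],[[0,0,-0.37],[-0.0053,0.0099,0.125],0],[[0,0,-0.37],[-0.0053,0.0099,0.14],0],[[0,0,-0.37],[-0.0053,0.0099,0.15],0],[[0,0,-0.37],[-0.0053,0.0099,0.155],0],[[0,0,-0.37],[-0.0053,0.0099,0.155],0]]' --squeeze 40

```text
time: 4.8
position: [0.493, 0.1759, 0.0466]
tool_rot: [-1.458, 2.783, -0.0]
ft_force: [0.8, 0.1, 0.5]
grip_width: 0.998
```

```bash
python3 snap.py w5; python3 - <<'E'
from h import *
t=cv2.imread('pics/w5.png')
cv2.imwrite('pics/w5c.png',cv2.resize(t[180:360,150:420],None,fx=2.9,fy=2.9,interpolation=cv2.INTER_CUBIC))
E
```

```text
t 4.8 pos [0.493  0.1759 0.0466] yaw -124.7 z [ 1.e-04  0.e+00 -1.e+00] q [ 0.43  0.39 -0.94  1.94  0.37  1.    1.85] qd 0.009
```

View pics/w5c.png

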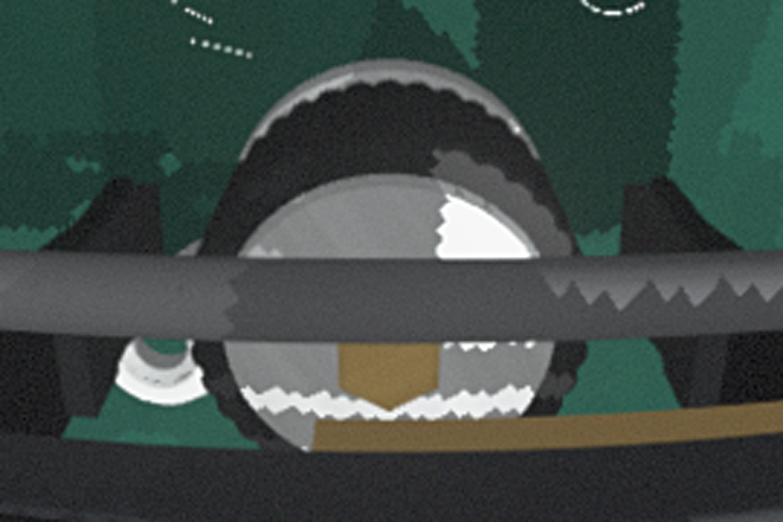

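>>> step_arm --plan '[[[0,0,0],[0,0,0],120],[[0,0,0],[0,0,0],200],[[0,0,0],[0,0,0],255],[[0,0,0],[0,0,0],255],[[0,0,0],[0,0,0],255],[[0,0,0],[0,0,0],255],[[0,0,0],[0,0,0],255],[[0,0,0],[0,0,0],255],[[0,0,0],[0,0,-0.004],255],[[0,0,0],[0,0,-0.01],255]]' --squeeze 45

```text
time: 6.1
position: [0.4915, 0.1755, 0.0557]
tool_rot: [1.457, -2.78, -0.001]
ft_force: [0.1, 1.0, -5.0]
grip_width: 0.725
```

```bash
python3 snap.py w6; python3 - <<'E'
from h import *
t=cv2.imread('pics/w6.png')
cv2.imwrite('pics/w6c.png',cv2.resize(t[180:360,150:420],None,fx=2.9,fy=2.9,interpolation=cv2.INTER_CUBIC))
s=ctrl.get_state();W=cam('wrist');print(s['grip_width'],s['ft_force'],s['torque'])
print('tcp',proj(W,s['position']), proj(W,s['position']+np.array([0,0,.0315])))
E
```

```text
t 6.1 pos [0.4915 0.1755 0.0557] yaw -124.68 z [-2.7e-03 -3.0e-04 -1.0e+00] q [ 0.44  0.37 -0.95  1.94  0.36  1.02  1.86] qd 0.081
0.7256827463257897 [-0.30002552  0.6731007  -4.36826869] [ 0.16846536 -0.10618741 -0.01850267]
tcp [280.71953257 273.55717001] [280.00294636 305.88880468]
```

View pics/w6c.png

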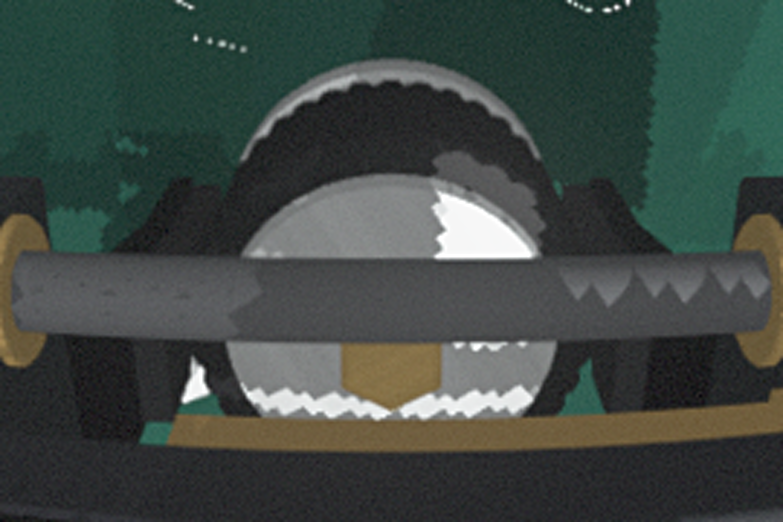

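>>> step_arm --plan '[[[0,0,0.1],[0,0,-0.03],255],[[0,0,0.25],[0.01,-0.009,-0.065],255],[[0,0,0.4],[0.03,-0.027,-0.1],255],[[0,0,0.56],[0.06,-0.053,-0.125],255],[[0,0,0.72],[0.09,-0.08,-0.144],255],[[0,0,0.88],[0.12,-0.106,-0.144],255],[[0,0,1.04],[0.15,-0.133,-0.144],255],[[0,0,1.2],[0.175,-0.155,-0.144],255],[[0,0,1.36],[0.195,-0.173,-0.144],255],[[0,0,1.5],[0.21,-0.186,-0.144],255]]'

```text
time: 7.4
position: [0.5258, -0.104, 0.1999]
tool_rot: [-0.838, -3.027, 0.0]
ft_force: [-0.1, -0.4, -4.9]
grip_width: 0.731
```

```bash
python3 snap.py w7;python3 snap.py w8;
```

```text
t 7.4 pos [ 0.5258 -0.104   0.1999] yaw 149.03 z [-1.1e-03  2.0e-04 -1.0e+00] q [ 0.77  0.15 -0.68  1.76  0.1   1.26  1.1 ] qd 0.847
t 7.45 pos [ 0.5259 -0.1073  0.1999] yaw 148.62 z [-9.0e-04 -1.8e-03 -1.0e+00] q [ 0.77  0.15 -0.68  1.76  0.1   1.26  1.09] qd 0.176
```

>>> step_arm --plan '[[[0,0,0.15],[-0.002,-0.003,0],255],[[0,0,0.3],[-0.0045,-0.0063,0],255],[[0,0,0.45],[-0.0045,-0.0063,0],255],[[0,0,0.6],[-0.0045,-0.0063,0],255],[[0,0,0.65],[-0.0045,-0.0063,0.01],255],[[0,0,0.65],[-0.0045,-0.0063,0.025],255],[[0,0,0.65],[-0.0045,-0.0063,0.04],255],[[0,0,0.65],[-0.0045,-0.0063,0.055],255],[[0,0,0.65],[-0.0045,-0.0063,0.065],255],[[0,0,0.65],[-0.0045,-0.0063,0.065],255]]'

```text
time: 8.75
position: [0.5262, -0.1103, 0.1344]
tool_rot: [-1.753, -2.605, 0.001]
ft_force: [-0.2, -0.1, -4.8]
grip_width: 0.722
```

```bash
python3 snap.py w9; python3 - <<'E'
from h import *
s=ctrl.get_image('scene');t=ctrl.get_image('top')
cv2.imwrite('pics/s9.png',s[:,:,::-1]);cv2.imwrite('pics/t9.png',t[:,:,::-1])
s=cv2.imread('pics/s9.png');t=cv2.imread('pics/t9.png')
cv2.imwrite('pics/s9c.png',cv2.resize(s[120:260,260:400],None,fx=4.2,fy=4.2,interpolation=cv2.INTER_CUBIC))
E
python3 snap.py w10
```

```text
t 8.75 pos [ 0.5262 -0.1103  0.1344] yaw 112.13 z [-1.9e-03  7.0e-04 -1.0e+00] q [ 0.71  0.21 -0.62  1.84  0.13  1.14  0.44] qd 0.025
t 8.9 pos [ 0.5275 -0.1106  0.1361] yaw 112.12 z [ 1.1e-03 -3.0e-04 -1.0e+00] q [ 0.71  0.21 -0.62  1.84  0.13  1.14  0.44] qd 0.005
```

View pics/s9c.png

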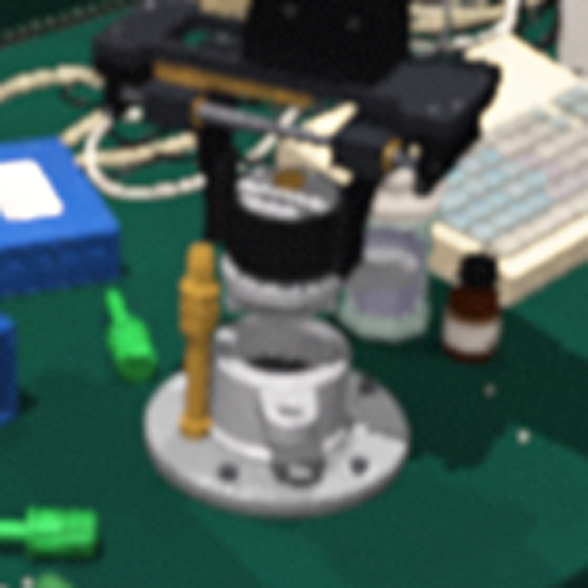

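View pics/w9.png

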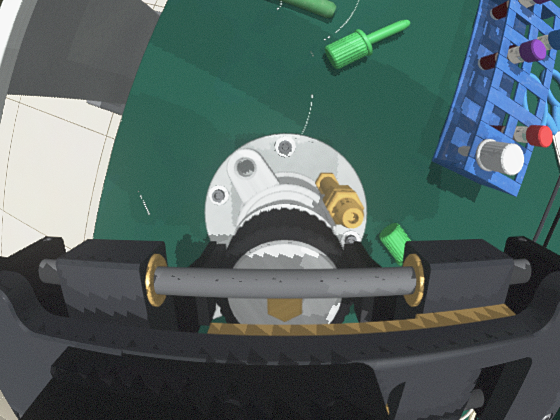

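```bash
python3 - <<'E'
from h import *
t=cv2.imread('pics/w10.png')
cv2.imwrite('pics/w10c.png',cv2.resize(t[125:325,195:375],None,fx=3.,fy=3.,interpolation=cv2.INTER_CUBIC))
t=cv2.imread('pics/t9.png')
cv2.imwrite('pics/t9c.png',cv2.resize(t[160:280,280:400],None,fx=5.,fy=5.,interpolation=cv2.INTER_CUBIC))
E
```

```text
(no output)
```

View pics/w10c.png

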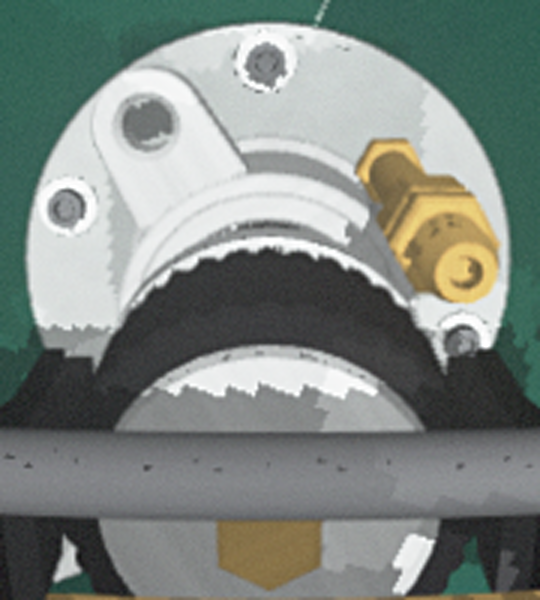

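View pics/t9c.png

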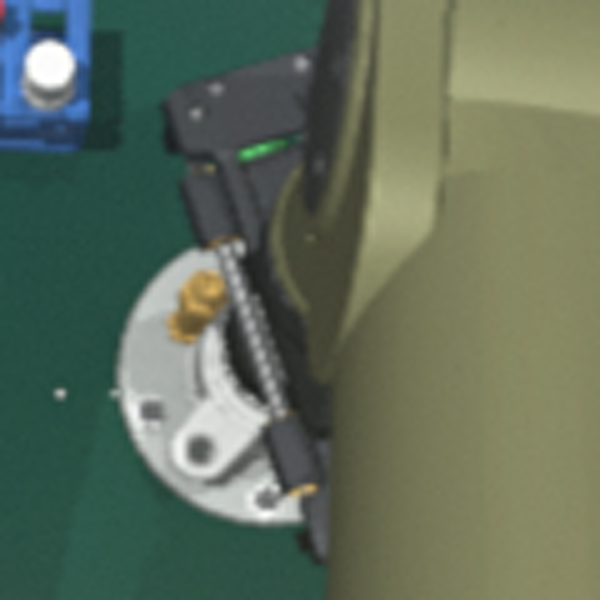

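```bash
python3 - <<'E'
from base import *
s,c=pickle.load(open('pics/w10.pkl','rb'));W=cam('wrist',c)
g=lambda x,y:(W,(x+.5)/3-.5+195,(y+.5)/3-.5+125)
p=fit([('hole',g(148,122)),('rb',g(465,271)),('foot',g(268,264))])
p=fit([('hole',g(148,122)),('rb',g(465,271))])
P=atz(*g(269,530),s['position'][2]+.0309)
print('plug',P,s['position'],'head rel tcp',P-s['position'])
for q in ([.5265,-.115],[.5265,-.1125]):
  for z in (.06,.012): print(proj(S,[*q,z]))
print('head axis scene',[ (proj(S,[s['position'][0],s['position'][1],z])-[260,120])*4.2 for z in (.06,.116,.167)],[(proj(S,[.5265,-.115,z])-[260,120])*4.2 for z in (.0,.012,.06)])
E
```

```text
[ 0.5263 -0.1143] 142.01
   hole [-0.5 -0.4]
   rb [ 0.6 -0.2]
   foot [-0.4  2.1]
[ 0.5262 -0.1145] 141.98
   hole [-0.6 -0.1]
   rb [0.4 0.1]
plug [ 0.52499054 -0.10965626  0.16698643] [ 0.52745221 -0.11057192  0.13608643] head rel tcp [-0.00246167  0.00091566  0.0309    ]
[326.86363337 203.42282612]
[325.74370373 221.00276425]
[326.04528067 203.78904418]
[324.94412962 221.38112451]
head axis scene [array([273.5235021, 352.3540084]), array([279.10762242, 261.28212672]), array([284.49612254, 173.40063111])] [array([274.98351538, 442.10723173]), array([276.12355566, 424.21160984]), array([280.82726016, 350.37586971])]
```

>>> step_arm --plan '[[[0,0,0.01],[-0.0043,-0.0014,0.004],255],[[0,0,0.01],[-0.0043,-0.0014,0.01],255],[[0,0,0.01],[-0.0043,-0.0014,0.016],255],[[0,0,0.01],[-0.0043,-0.0014,0.022],255],[[0,0,0.01],[-0.0043,-0.0014,0.026],255],[[0,0,0.01],[-0.0043,-0.0014,0.029],255],[[0,0,0.01],[-0.0043,-0.0014,0.031],255],[[0,0,0.01],[-0.0043,-0.0014,0.033],255],[[0,0,0.01],[-0.0043,-0.0014,0.035],255],[[0,0,0.01],[-0.0043,-0.0014,0.035],255]]'

```text
time: 10.2
position: [0.5271, -0.115, 0.1004]
tool_rot: [-1.767, -2.597, 0.0]
ft_force: [0.3, 1.1, -4.2]
grip_width: 0.726
```

```bash
python3 - <<'E'
from h import *
s=ctrl.get_state();print(s['ft_force'],s['torque'],s['position'])
t=ctrl.get_image('scene')[:,:,::-1]
cv2.imwrite('pics/s11.png',cv2.resize(t[140:260,270:390],None,fx=5,fy=5,interpolation=cv2.INTER_CUBIC))
E
python3 snap.py w11
```

```text
[ 0.2885488   1.13235603 -4.20362474] [ 0.00429687 -0.09713001 -0.01002773] [ 0.52713061 -0.11501813  0.10039008]
t 10.25 pos [ 0.5273 -0.115   0.1005] yaw 111.54 z [-0.e+00 -1.e-04 -1.e+00] q [ 0.71  0.25 -0.61  1.87  0.16  1.07  0.41] qd 0.003
```

View pics/s11.png

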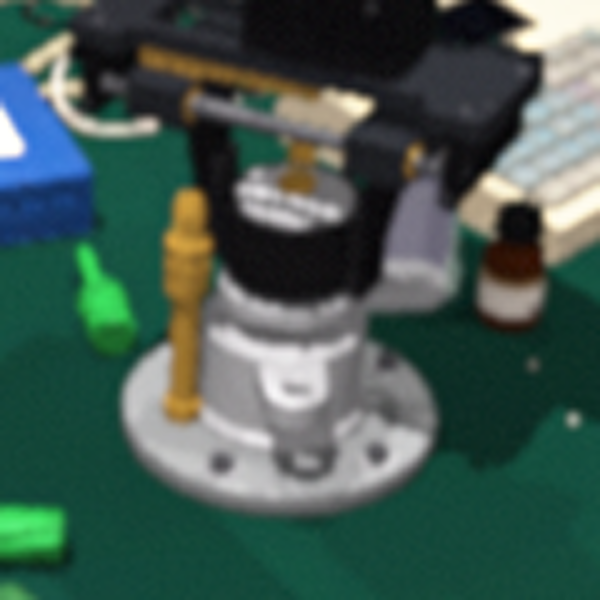

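>>> step_arm --plan '[[[0,0,0],[0,0,0.002],255],[[0,0,0],[0,0,0.004],255],[[0,0,0],[0,0,0.006],255],[[0,0,0],[0,0,0.008],255],[[0,0,0],[0,0,0.009],255],[[0,0,0],[0,0,0.01],255],[[0,0,0],[0,0,0.011],255],[[0,0,0],[0,0,0.0115],255],[[0,0,0],[0,0,0.012],255],[[0,0,0],[0,0,0.012],255]]'

```text
time: 11.55
position: [0.5273, -0.115, 0.0897]
tool_rot: [1.767, 2.597, -0.001]
ft_force: [-4.5, 1.6, 5.8]
grip_width: 0.727
```

```bash
python3 - <<'E'
from h import *
s=ctrl.get_state();print(s['ft_force'],s['torque'],s['position'])
t=ctrl.get_image('scene')[:,:,::-1]
cv2.imwrite('pics/s12.png',cv2.resize(t[140:260,270:390],None,fx=5,fy=5,interpolation=cv2.INTER_CUBIC))
E
python3 snap.py w12
```

```text
[-4.48611772  1.63908337  5.76975881] [0.21335941 0.82201778 0.01055552] [ 0.52729525 -0.11498365  0.08966434]
t 11.6 pos [ 0.5273 -0.115   0.0897] yaw 111.54 z [-1.e-04 -7.e-04 -1.e+00] q [ 0.7   0.26 -0.6   1.88  0.17  1.05  0.4 ] qd 0.002
```

View pics/s12.png

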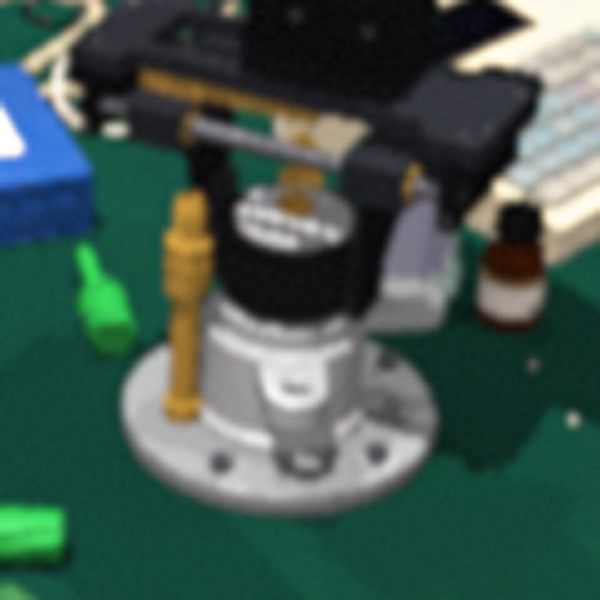

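>>> step_arm --plan '[[[0,0,0.04],[0,0,0],255],[[0,0,0.1],[0,0,0],255],[[0,0,0.17],[0,0,0],255],[[0,0,0.24],[0,0,0],255],[[0,0,0.31],[0,0,0],255],[[0,0,0.38],[0,0,0],255],[[0,0,0.45],[0,0,0],255],[[0,0,0.52],[0,0,0],255],[[0,0,0.59],[0,0,0],255],[[0,0,0.61],[0,0,0],255]]' --squeeze 55

```text
time: 12.9
position: [0.5291, -0.1156, 0.0898]
tool_rot: [2.463, 1.945, 0.004]
ft_force: [1.2, -0.8, 2.4]
grip_width: 0.726
```

```bash
python3 - <<'E'
from h import *
s=ctrl.get_state();print(s['ft_force'],s['torque'],s['position'])
t=ctrl.get_image('scene')[:,:,::-1]
cv2.imwrite('pics/s13.png',cv2.resize(t[140:260,270:390],None,fx=5,fy=5,interpolation=cv2.INTER_CUBIC))
E
python3 snap.py w13
```

```text
[ 1.2468428  -0.77639379  2.39263017] [-0.22315737 -0.35959553  0.18509152] [ 0.52912143 -0.11555851  0.08978171]
t 12.95 pos [ 0.5291 -0.1155  0.0898] yaw 76.57 z [ 0.0041 -0.0014 -1.    ] q [ 0.63  0.25 -0.52  1.88  0.15  1.04 -0.18] qd 0.031
```

View pics/s13.png

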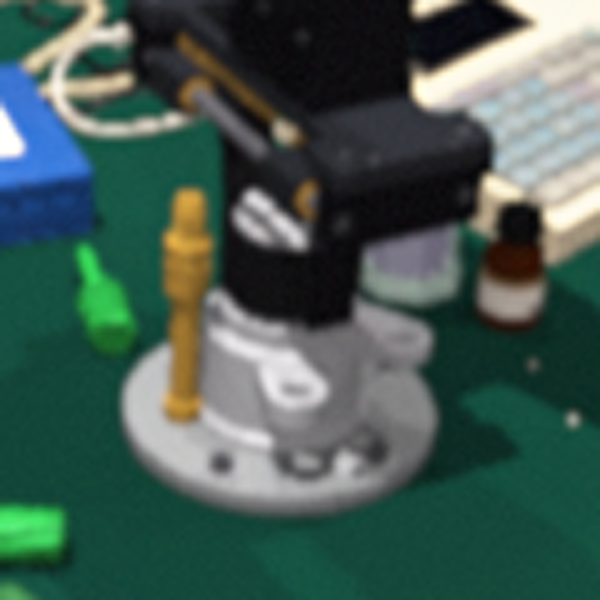

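View pics/w13.png

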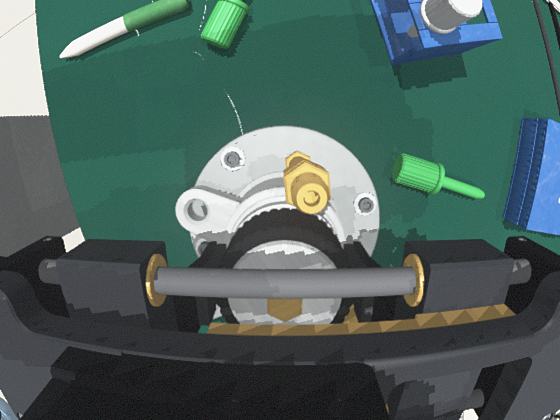

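>>> step_arm --plan '[[[0,0,0],[0,0,0],0],[[0,0,0],[0,0,0],0],[[0,0,0],[0,0,0],0],[[0,0,0],[0,0,0],0],[[0,0,-0.12],[0,0,0],0],[[0,0,-0.27],[0,0,0],0],[[0,0,-0.42],[0,0,0],0],[[0,0,-0.57],[0,0,0],0],[[0,0,-0.64],[0,0,0],0],[[0,0,-0.64],[0,0,0],0]]'

```text
time: 14.25
position: [0.5271, -0.115, 0.0884]
tool_rot: [-1.729, -2.623, 0.0]
ft_force: [-0.4, 1.0, 0.6]
grip_width: 1.002
```

```bash
python3 - <<'E'
from h import *
s=ctrl.get_state();print(s['ft_force'],s['torque'],s['position'],s['grip_width'])
E
python3 snap.py w14
```

```text
[-0.41959369  1.00774825  0.6468091 ] [ 0.0156452  -0.08146377  0.00890537] [ 0.52705525 -0.11498238  0.08839048] 1.0019715702271637
t 14.25 pos [ 0.5271 -0.115   0.0884] yaw 113.21 z [-4.e-04  1.e-04 -1.e+00] q [ 0.7   0.27 -0.61  1.88  0.17  1.05  0.43] qd 0.024
```

View pics/w14.png

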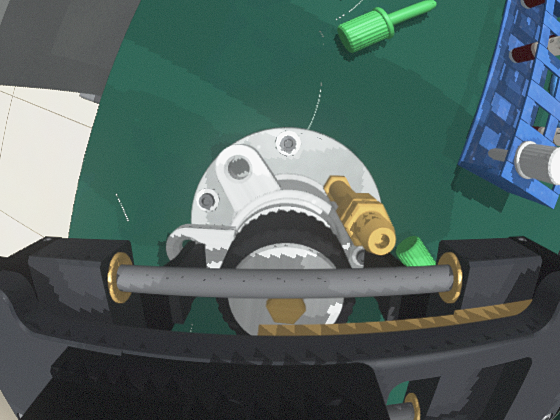

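>>> step_arm --plan '[[[0,0,0],[0,0,0],255],[[0,0,0],[0,0,0],255],[[0,0,0],[0,0,0],255],[[0,0,0],[0,0,0],255],[[0,0,0.09],[0,0,0],255],[[0,0,0.21],[0,0,0],255],[[0,0,0.33],[0,0,0],255],[[0,0,0.45],[0,0,0],255],[[0,0,0.57],[0,0,0],255],[[0,0,0.65],[0,0,0],255]]'

```text
time: 15.55
position: [0.5281, -0.1148, 0.0886]
tool_rot: [2.477, 1.931, 0.002]
ft_force: [2.4, 0.5, -1.8]
grip_width: 0.722
```

```bash
python3 - <<'E'
from h import *
s=ctrl.get_state();print(s['ft_force'],s['torque'],s['position'],s['grip_width'])
E
python3 snap.py w15
```

```text
[ 2.35165225  0.47556132 -1.80055321] [ 0.05084079 -0.7051027   0.10390839] [ 0.52811284 -0.11483932  0.08860601] 0.7218476095465273
t 15.55 pos [ 0.5281 -0.1148  0.0886] yaw 75.88 z [ 0.0019 -0.     -1.    ] q [ 0.63  0.25 -0.52  1.88  0.14  1.04 -0.2 ] qd 0.601
```

View pics/w15.png

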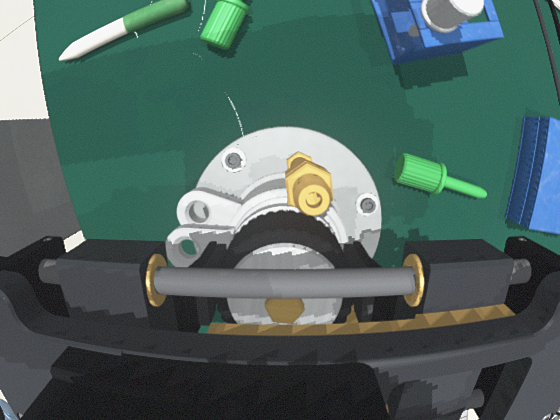

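>>> step_arm --plan '[[[0,0,0],[0,0,0],0],[[0,0,0],[0,0,0],0],[[0,0,0],[0,0,0],0],[[0,0,0],[0,0,0],0],[[0,0,-0.1],[0,0,0],0],[[0,0,-0.22],[0,0,0],0],[[0,0,-0.34],[0,0,0],0],[[0,0,-0.42],[0,0,0],0],[[0,0,-0.42],[0,0,0],0],[[0,0,-0.42],[0,0,0],0]]'

```text
time: 16.85
position: [0.5272, -0.1151, 0.0885]
tool_rot: [-2.019, -2.407, 0.0]
ft_force: [0.8, 0.0, 0.4]
grip_width: 1.004
```

```bash

python3 snap.py w16;python3 - <<'E'
from h import *
t=cv2.imread('pics/w16.png')
cv2.imwrite('pics/w16c.png',cv2.resize(t[110:330,150:400],None,fx=2.6,fy=2.6,interpolation=cv2.INTER_CUBIC))
E
```

```text
t 16.85 pos [ 0.5272 -0.1151  0.0885] yaw 100.01 z [-1.e-04 -1.e-04 -1.e+00] q [ 0.68  0.26 -0.57  1.88  0.16  1.05  0.21] qd 0.004
```

View pics/w16c.png

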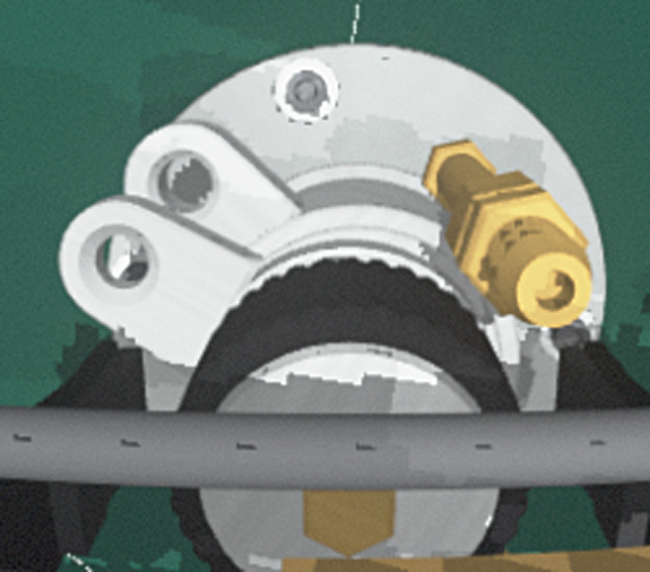

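```bash
python3 - <<'E'
from base import *
s,c=pickle.load(open('pics/w16.pkl','rb'));W=cam('wrist',c)
g=lambda x,y:(W,(x+.5)/2.6-.5+150,(y+.5)/2.6-.5+110)
H=atz(*g(124,258),.070);B=atz(*g(187,180),.0585);RB=atz(*g(553,288),.126)
P=atz(*g(348,508),.1205)
print(H,B,P,RB)
fit([('hole',g(187,180)),('rb',g(553,288))])
for C in (np.array([.5265,-.1147]),np.array([.527,-.115]),P[:2]):
  a=[np.degrees(np.arctan2(*(q[:2]-C)[::-1])) for q in (H,B)];print(a,a[0]-a[1],np.linalg.norm(H[:2]-C),np.linalg.norm(B[:2]-C))
E
```

```text
[ 0.47393634 -0.09584685  0.07      ] [ 0.48314266 -0.07957064  0.0585    ] [ 0.52483938 -0.11534282  0.1205    ] [ 0.54628909 -0.07322105  0.126     ]
[ 0.5261 -0.1144] 141.67
   hole [-1.6 -0. ]
   rb [0.7 0.1]
[np.float64(160.26847940399648), np.float64(140.98461756058242)] 19.28386184341406 0.0558424545399825 0.05580261160418098
[np.float64(160.15312612977766), np.float64(141.0676155636092)] 19.085510566168466 0.056414495294491794 0.05638001795050544
[np.float64(159.04306389116954), np.float64(139.37326308636312)] 19.669800804806414 0.05450882519662648 0.05493874225579559
```

>>> step_arm --plan '[[[0,0,0],[0,0,0],255],[[0,0,0],[0,0,0],255],[[0,0,0],[0,0,0],255],[[0,0,0],[0,0,0],255],[[0,0,0.07],[0,0,0],255],[[0,0,0.15],[0,0,0],255],[[0,0,0.23],[0,0,0],255],[[0,0,0.3],[0,0,0],255],[[0,0,0.335],[0,0,0],255],[[0,0,0.335],[0,0,0],255]]'

```text
time: 18.15
position: [0.5282, -0.1146, 0.0886]
tool_rot: [2.389, 2.038, 0.003]
ft_force: [3.8, 1.1, -2.9]
grip_width: 0.723
```

```bash

python3 snap.py w17;python3 - <<'E'
from h import *
t=cv2.imread('pics/w17.png')
cv2.imwrite('pics/w17c.png',cv2.resize(t[110:330,150:400],None,fx=2.6,fy=2.6,interpolation=cv2.INTER_CUBIC))
E
```

```text
t 18.15 pos [ 0.5282 -0.1146  0.0886] yaw 80.95 z [ 2.1e-03  3.0e-04 -1.0e+00] q [ 0.64  0.25 -0.53  1.88  0.15  1.04 -0.11] qd 0.012
```

View pics/w17c.png

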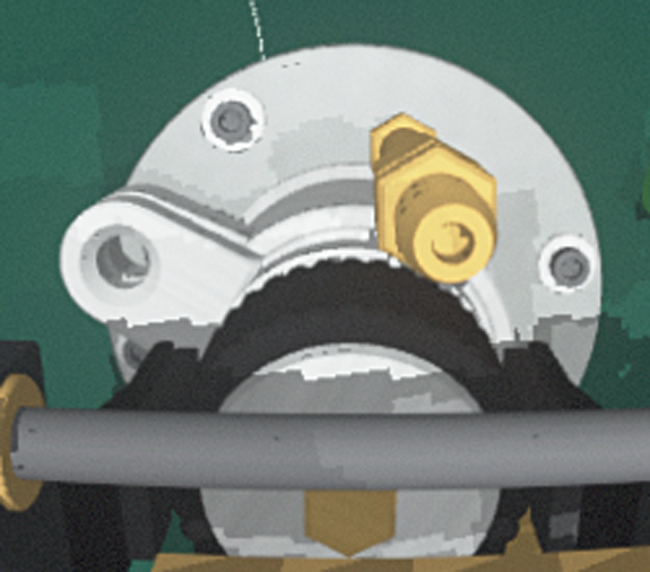

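>>> step_arm --plan '[[[0,0,0],[0,0,0],0],[[0,0,0],[0,0,0],0],[[0,0,0],[0,0,0],0],[[0,0,0],[0,0,0],0],[[0,0,0],[0,0,-0.015],0],[[0,0,0],[0,0,-0.05],0],[[0,0,0],[0,0,-0.09],0],[[0,0,-0.1],[0,0,-0.12],0],[[0,0,-0.2],[0,0,-0.13],0],[[0,0,-0.2],[0,0,-0.13],0]]'

```text
time: 19.45
position: [0.528, -0.115, 0.2205]
tool_rot: [2.175, 2.263, 0.002]
ft_force: [-0.4, 0.6, -0.7]
grip_width: 1.0
```

```bash

python3 snap.py w18;python3 - <<'E'
from h import *
t=ctrl.get_image('scene')[:,:,::-1]
cv2.imwrite('pics/s18.png',cv2.resize(t[140:260,270:390],None,fx=5,fy=5,interpolation=cv2.INTER_CUBIC))
E
```

```text
t 19.45 pos [ 0.528  -0.115   0.2205] yaw 92.29 z [ 0.0028 -0.0012 -1.    ] q [ 0.68  0.13 -0.56  1.73  0.07  1.3   0.15] qd 0.037
```

View pics/w18.png

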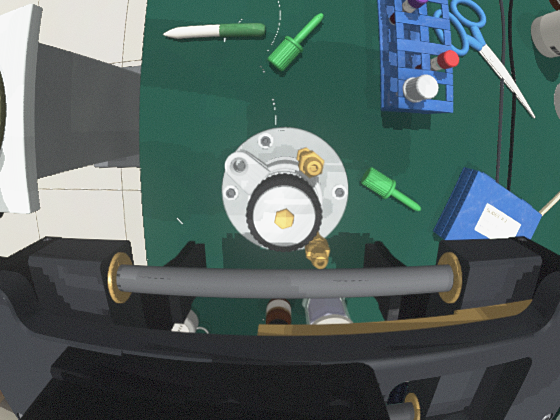

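View pics/s18.png

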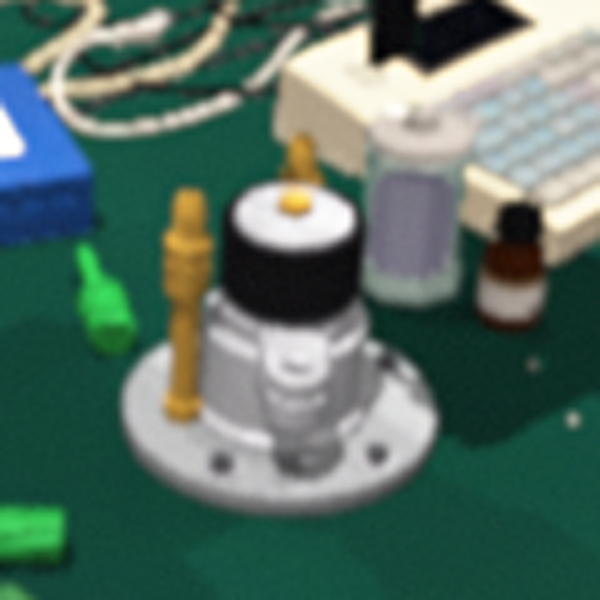

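```bash
python3 - <<'E'
from h import *
t=cv2.imread('pics/w18.png')
cv2.imwrite('pics/w18c.png',cv2.resize(t[120:270,210:360],None,fx=4,fy=4,interpolation=cv2.INTER_CUBIC))
cv2.imwrite('pics/w18d.png',cv2.resize(t[0:120,360:480],None,fx=4,fy=4,interpolation=cv2.INTER_CUBIC))
E
```

```text
(no output)
```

View pics/w18c.png

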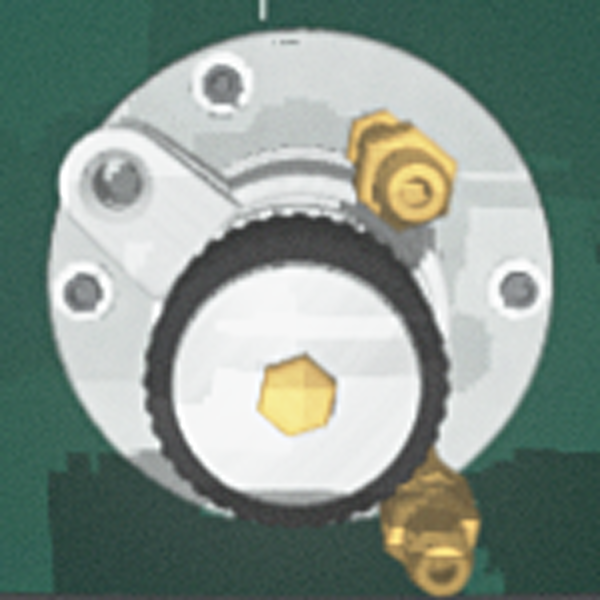

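View pics/w18d.png

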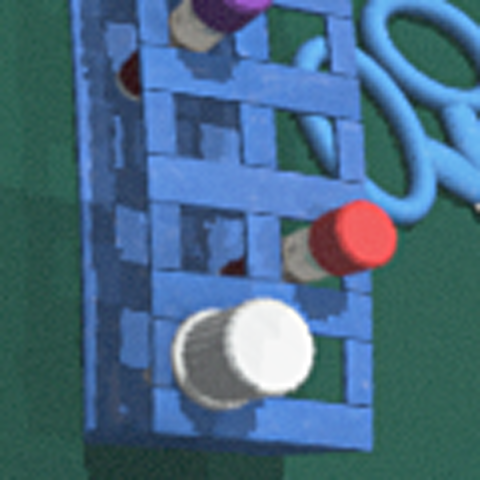

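```bash
python3 - <<'E'
from base import *
s,c=pickle.load(open('pics/w18.pkl','rb'));W=cam('wrist',c)
g=lambda x,y:(W,(x+.5)/4-.5+210,(y+.5)/4-.5+120)
d=lambda x,y:(W,(x+.5)/4-.5+360,(y+.5)/4-.5)
p=fit([('ra',g(440,571)),('rb',g(414,190))]);b=pts(p)['hole']
H=atz(*g(115,182),.07);P=atz(*g(297,394),.1205)
print('H',H,'B',b,(H-b)[:2],'plug',P)
C=p[:2];print(np.degrees(np.arctan2(*(H[:2]-C)[::-1])),np.linalg.norm(H[:2]-C),'from plug',np.degrees(np.arctan2(*(H[:2]-P[:2])[::-1])))
print('pin',atz(*d(269,347),.096), atz(*d(215,360),.064))
print('pin tri',tri([d(269,347),(S,330.5/4-.5+170,98.5/4-.5+160),(T,440.5/4-.5+180,109.5/4-.5+145)]))
E
```

```text
[ 0.5262 -0.1148] 142.59
   ra [-0.  -0.2]
   rb [0.  0.2]
H [ 0.48218838 -0.08021292  0.07      ] B [ 0.48176383 -0.0807501   0.0585    ] [0.00042455 0.00053717] plug [ 0.52571681 -0.11518933  0.1205    ]
141.88476654936744 0.0559933542747343 from plug 141.21706850317028
pin [0.64685148 0.00271611 0.096     ] [0.64681529 0.00296472 0.064     ]
pin tri (array([0.64922083, 0.00275816, 0.09595405]), [array([2.3, 0.4]), array([0. , 0.2]), array([-0.1,  0.8])])
```

>>> step_arm --plan '[[[0,0,-0.15],[0.011,0.012,0],0],[[0,0,-0.31],[0.025,0.028,0.005],0],[[0,0,-0.47],[0.042,0.046,0.01],0],[[0,0,-0.63],[0.06,0.066,0.015],0],[[0,0,-0.79],[0.077,0.085,0.02],0],[[0,0,-0.95],[0.093,0.103,0.025],0],[[0,0,-1.11],[0.106,0.117,0.03],0],[[0,0,-1.27],[0.1126,0.1246,0.03],0],[[0,0,-1.43],[0.1126,0.1246,0.03],0],[[0,0,-1.496],[0.1126,0.1246,0.03],0]]'

```text
time: 20.8
position: [0.6466, 0.0028, 0.1872]
tool_rot: [-0.05, -3.139, -0.001]
ft_force: [0.4, 0.1, -0.6]
grip_width: 1.005
```

```bash

python3 snap.py w19;python3 snap.py w20
```

```text
t 20.8 pos [0.6466 0.0028 0.1872] yaw 178.18 z [-2.3e-03  5.0e-04 -1.0e+00] q [ 0.55  0.45 -0.79  1.5   0.33  1.33  1.27] qd 0.467
t 20.85 pos [0.6466 0.0027 0.1872] yaw 178.25 z [-2.2e-03  4.0e-04 -1.0e+00] q [ 0.55  0.45 -0.8   1.5   0.33  1.33  1.27] qd 0.102
```

View pics/w20.png

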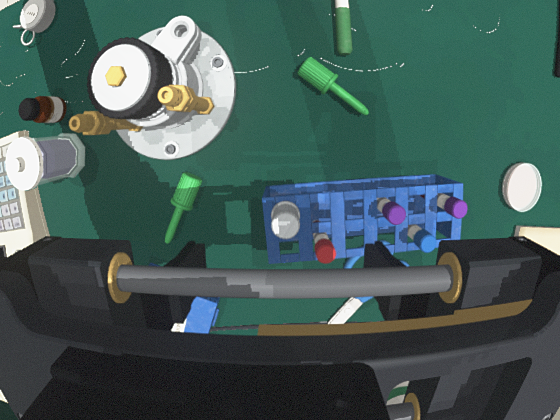

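```bash
python3 - <<'E'
from h import *
import pickle
t=cv2.imread('pics/w20.png')
cv2.imwrite('pics/w20c.png',cv2.resize(t[170:270,250:350],None,fx=6,fy=6,interpolation=cv2.INTER_CUBIC))
s,c=pickle.load(open('pics/w20.pkl','rb'));W=cam('wrist',c)
print(proj(W,[.6468,.0028,.096]),proj(W,[*s['position'][:2],.096]))
E
```

```text
[284.37404004 224.19873556] [284.19333744 223.89299235]
```

View pics/w20c.png

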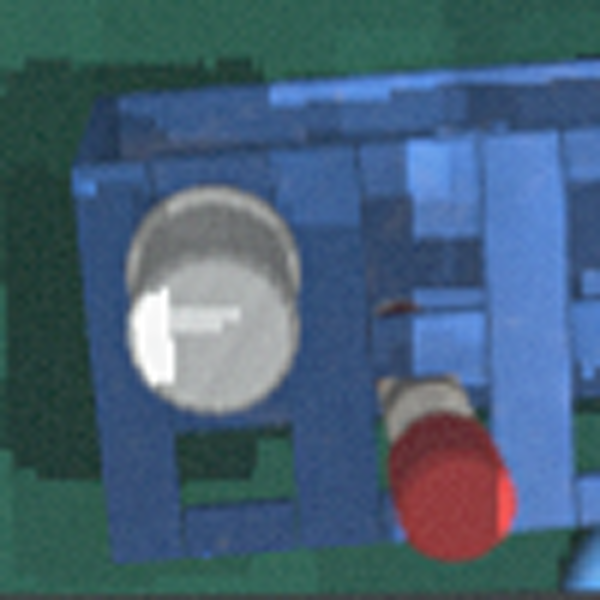

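>>> step_arm --plan '[[[0,0,-0.07],[-0.001,0.0007,0.01],0],[[0,0,-0.07],[-0.001,0.0007,0.03],0],[[0,0,-0.07],[-0.001,0.0007,0.055],0],[[0,0,-0.07],[-0.001,0.0007,0.08],0],[[0,0,-0.07],[-0.001,0.0007,0.098],0],[[0,0,-0.07],[-0.001,0.0007,0.106],0],[[0,0,-0.07],[-0.001,0.0007,0.107],0],[[0,0,-0.07],[-0.001,0.0007,0.107],100],[[0,0,-0.07],[-0.001,0.0007,0.107],150],[[0,0,-0.07],[-0.001,0.0007,0.107],150]]' --squeeze 25

```text
time: 22.15
position: [0.6485, 0.0033, 0.0821]
tool_rot: [-0.057, 3.14, -0.0]
ft_force: [0.3, -0.3, -0.6]
grip_width: 0.746
```

```bash
python3 snap.py w21
```

```text
t 22.15 pos [0.6485 0.0033 0.0821] yaw -177.93 z [ 1.e-03 -2.e-04 -1.e+00] q [ 0.53  0.55 -0.76  1.61  0.41  1.15  1.28] qd 0.003
```

View pics/w21.png

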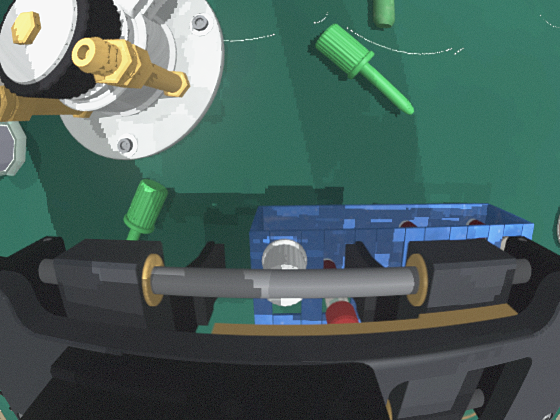

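>>> step_arm --plan '[[[0,0,0],[0,0,0.0015],180],[[0,0,0],[0,0,0.0015],255],[[0,0,0],[0,0,0.0015],255],[[0,0,0],[0,0,0.0015],255],[[0,0,0],[0,0,0.0015],255],[[0,0,0],[0,0,0.0015],255],[[0,0,0],[0,0,0.0015],255],[[0,0,0],[0,0,0.0015],255],[[0,0,0],[0,0,-0.001],255],[[0,0,0],[0,0,-0.004],255]]' --squeeze 30

```text
time: 23.45
position: [0.648, 0.0033, 0.0856]
tool_rot: [0.057, -3.141, 0.0]
ft_force: [0.1, 0.2, -1.9]
grip_width: 0.245
```

```bash
python3 snap.py w22; python3 - <<'E'
from h import *
s=ctrl.get_state();W=cam('wrist');print(s['grip_width'],s['ft_force'],proj(W,s['position']+[0,0,.017]))
t=cv2.imread('pics/w22.png')
cv2.imwrite('pics/w22c.png',cv2.resize(t[200:330,200:380],None,fx=4,fy=4,interpolation=cv2.INTER_CUBIC))
E
```

```text
t 23.45 pos [0.648  0.0033 0.0856] yaw -177.92 z [-3.e-04 -0.e+00 -1.e+00] q [ 0.53  0.54 -0.77  1.6   0.4   1.16  1.28] qd 0.039
0.2470747793226536 [ 1.12948393  0.01837633 -1.19519514] [283.87061278 291.52705102]
```

View pics/w22c.png

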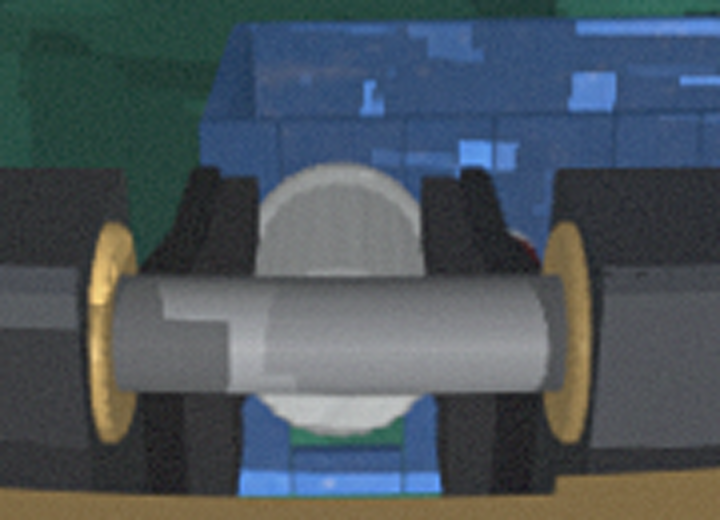

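>>> step_arm --plan '[[[0,0,0],[0,0,-0.03],255],[[0,0,0],[0,0,-0.07],255],[[0,0,0.05],[0.003,-0.001,-0.105],255],[[0,0,0.15],[0.025,-0.0115,-0.125],255],[[0,0,0.28],[0.06,-0.0275,-0.125],255],[[0,0,0.4],[0.1,-0.046,-0.125],255],[[0,0,0.52],[0.135,-0.062,-0.125],255],[[0,0,0.64],[0.16,-0.0735,-0.125],255],[[0,0,0.7],[0.1683,-0.0775,-0.125],255],[[0,0,0.7],[0.1683,-0.0775,-0.125],255]]'

```text
time: 24.75
position: [0.4831, -0.0803, 0.2109]
tool_rot: [1.022, 2.969, -0.001]
ft_force: [0.0, 0.7, -1.3]
grip_width: 0.247
```

```bash
python3 snap.py w23; python3 snap.py w24
```

```text
t 24.75 pos [ 0.4831 -0.0803  0.2109] yaw 142.0 z [ 1.e-03 -7.e-04 -1.e+00] q [ 0.84  0.02 -0.73  1.85  0.02  1.27  1.01] qd 0.025
t 24.8 pos [ 0.4835 -0.0797  0.2108] yaw 142.08 z [ 0.0012 -0.     -1.    ] q [ 0.84  0.03 -0.73  1.85  0.02  1.27  1.01] qd 0.017
```

View pics/w24.png

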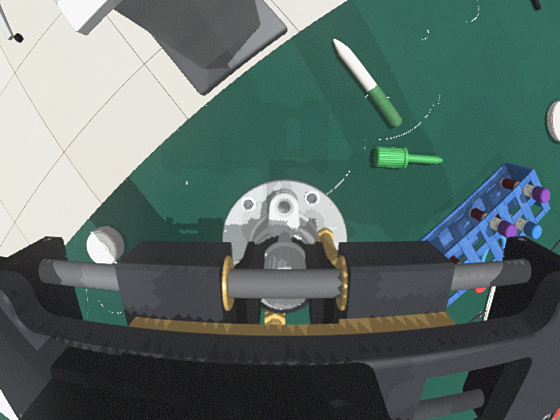

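>>> step_arm --plan '[[[0,0,0],[0,0,0.01],255],[[0,0,0],[0,0,0.02],255],[[0,0,0],[0,0,0.03],255],[[0,0,0],[0,0,0.04],255],[[0,0,0],[0,0,0.05],255],[[0,0,0],[0,0,0.057],255],[[0,0,0],[0,0,0.061],255],[[0,0,0],[0,0,0.063],255],[[0,0,0],[0,0,0.063],255],[[0,0,0],[0,0,0.063],255]]'

```text
time: 26.1
position: [0.483, -0.0803, 0.1478]
tool_rot: [1.023, 2.97, -0.0]
ft_force: [-0.2, 1.0, -0.1]
grip_width: 0.25
```

```bash
python3 snap.py w25; python3 - <<'E'
from h import *
s=ctrl.get_image('scene')[:,:,::-1]
cv2.imwrite('pics/s25.png',cv2.resize(s[150:250,270:370],None,fx=6,fy=6,interpolation=cv2.INTER_CUBIC))
t=cv2.imread('pics/w25.png')
cv2.imwrite('pics/w25c.png',cv2.resize(t[150:310,195:375],None,fx=4,fy=4,interpolation=cv2.INTER_CUBIC)[:600])
E
```

```text
t 26.1 pos [ 0.483  -0.0803  0.1478] yaw 141.97 z [ 5.e-04 -3.e-04 -1.e+00] q [ 0.82  0.09 -0.74  1.93  0.07  1.14  0.97] qd 0.002
```

View pics/s25.png

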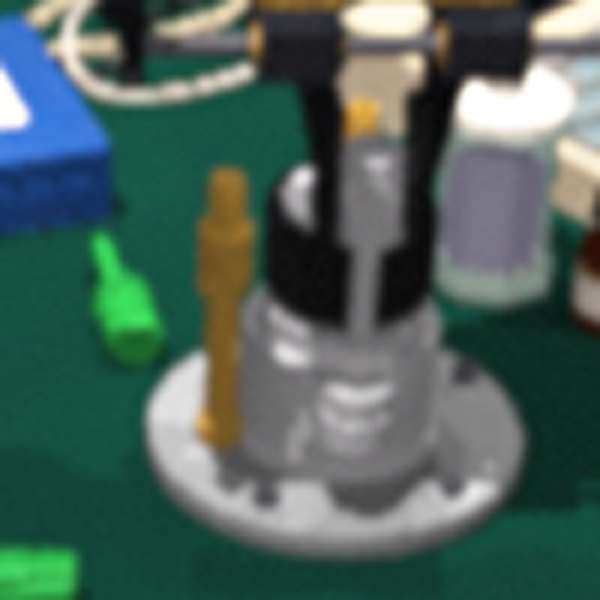

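View pics/w25c.png

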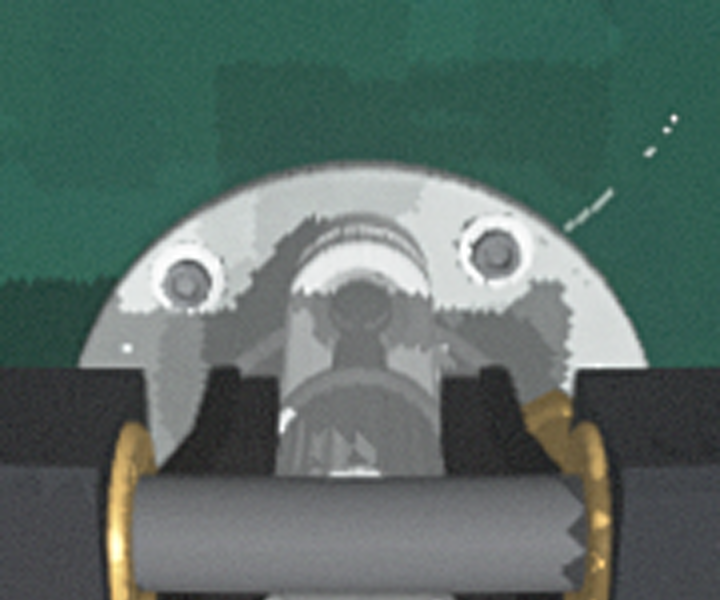

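```bash
python3 - <<'E'
from h import *
import pickle
s,c=pickle.load(open('pics/w25.pkl','rb'));W=cam('wrist',c)
g=lambda x,y:(W,(x+.5)/4-.5+195,(y+.5)/4-.5+150)
inv=lambda p:((p-[195,150])*4).round(0)
z=s['position'][2]
# shoulder outline pred: circle
zs=z+.0034-.018
a=np.linspace(0,2*np.pi,73)
o=np.array([inv(proj(W,[s['position'][0]+.0125*np.cos(t),s['position'][1]+.0125*np.sin(t),zs])) for t in a])
print('pred shoulder left,right,top',o.min(0),o.max(0))
for n,P in dict(tip=[*s['position'][:2],z+.0034-.068],H=[.4822,-.0802,.07],Htcp=[.4829,-.0805,.07]).items():print(n,inv(proj(W,P)))
print('hole seen',atz(*g(361,303),.07))
E
```

```text
pred shoulder left,right,top [274. 367.] [458. 535.]
tip [365. 337.]
H [362. 310.]
Htcp [363. 314.]
hole seen [ 0.48065608 -0.07953964  0.07      ]
```

>>> step_arm --plan '[[[0,0,0],[0,0,0.004],255],[[0,0,0],[0,0,0.008],255],[[0,0,0],[0,0,0.012],255],[[0,0,0],[0,0,0.016],255],[[0,0,0],[0,0,0.02],255],[[0,0,0],[0,0,0.024],255],[[0,0,0],[0,0,0.027],255],[[0,0,0],[0,0,0.03],255],[[0,0,0],[0,0,0.033],255],[[0,0,0],[0,0,0.033],255]]'

```text
time: 27.45
position: [0.4826, -0.0802, 0.1143]
tool_rot: [-1.023, -2.97, 0.0]
ft_force: [0.3, -0.3, -0.4]
grip_width: 0.248
```

```bash
python3 snap.py w26; python3 - <<'E'
from h import *
s=ctrl.get_state();print(s['ft_force'],s['torque'],s['position'])
s=ctrl.get_image('scene')[:,:,::-1]
cv2.imwrite('pics/s26.png',cv2.resize(s[150:250,270:370],None,fx=6,fy=6,interpolation=cv2.INTER_CUBIC))
E
```

```text
t 27.45 pos [ 0.4826 -0.0802  0.1143] yaw 141.97 z [-4.e-04  0.e+00 -1.e+00] q [ 0.81  0.13 -0.73  1.97  0.1   1.08  0.94] qd 0.005
[ 0.98066555  0.78070914 -0.91794232] [ 0.02733225 -0.09992801  0.03227159] [ 0.48272663 -0.08023023  0.11445923]
```

View pics/s26.png

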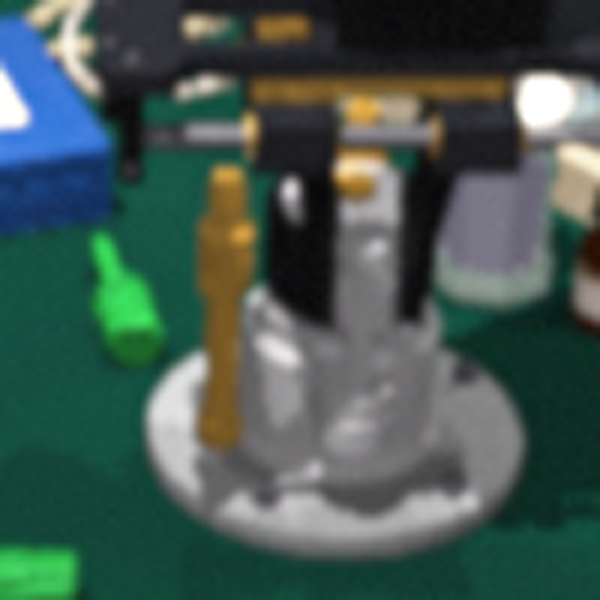

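>>> step_arm --plan '[[[0,0,0],[0,0,0.004],255],[[0,0,0],[0,0,0.008],255],[[0,0,0],[0,0,0.012],255],[[0,0,0],[0,0,0.016],255],[[0,0,0],[0,0,0.02],255],[[0,0,0],[0,0,0.022],255],[[0,0,0],[0,0,0.024],255],[[0,0,0],[0,0,0.025],255],[[0,0,0],[0,0,0.026],255],[[0,0,0],[0,0,0.026],255]]'

```text
time: 28.8
position: [0.4828, -0.0803, 0.0885]
tool_rot: [1.024, 2.97, -0.0]
ft_force: [-0.1, -0.0, -0.8]
grip_width: 0.253
```

```bash
python3 snap.py w27; python3 - <<'E'
from h import *
s=ctrl.get_state();print(s['ft_force'],s['torque'],s['position'])
s=ctrl.get_image('scene')[:,:,::-1]
cv2.imwrite('pics/s27.png',cv2.resize(s[150:250,270:370],None,fx=6,fy=6,interpolation=cv2.INTER_CUBIC))
E
```

```text
t 28.8 pos [ 0.4828 -0.0803  0.0885] yaw 141.97 z [ 0.e+00 -1.e-04 -1.e+00] q [ 0.8   0.17 -0.73  1.99  0.13  1.03  0.91] qd 0.002
[-0.53669015  0.55194519 -0.35686798] [ 0.02126419 -0.10785762 -0.02492009] [ 0.48280086 -0.08024995  0.08857659]
```

View pics/s27.png

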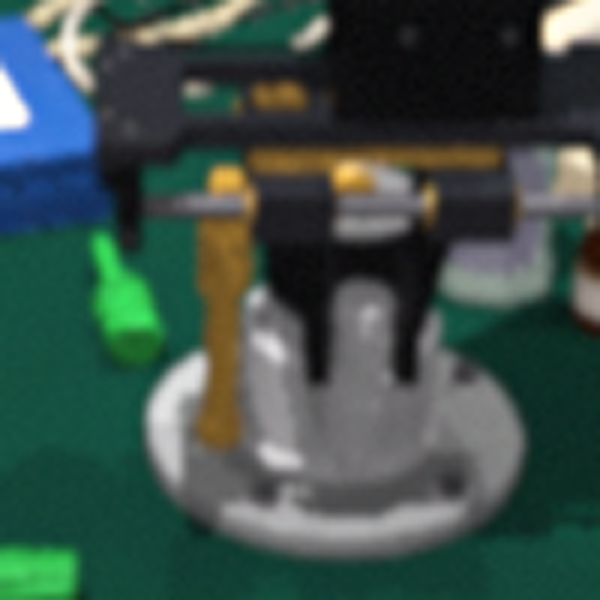

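>>> step_arm --plan '[[[0,0,0],[0,0,0.0005],255],[[0,0,0],[0,0,0.001],255],[[0,0,0],[0,0,0.0015],255],[[0,0,0],[0,0,0.002],255],[[0,0,0],[0,0,0.0023],255],[[0,0,0],[0,0,0.0026],255],[[0,0,0],[0,0,0.0028],255],[[0,0,0],[0,0,0.0028],255],[[0,0,0],[0,0,0.0028],255],[[0,0,0],[0,0,0.0028],255]]'

```text
time: 30.15
position: [0.4828, -0.0801, 0.0877]
tool_rot: [-1.023, -2.97, 0.002]
ft_force: [-7.2, 1.1, 18.0]
grip_width: 0.25
```

>>> step_arm --plan '[[[0,0,0],[0,0,-0.001],0],[[0,0,0],[0,0,-0.001],0],[[0,0,0],[0,0,-0.001],0],[[0,0,0],[0,0,-0.001],0],[[0,0,0],[0,0,-0.005],0],[[0,0,0],[0,0,-0.03],0],[[0,0,0],[0,0,-0.07],0],[[0,0,0],[0,0,-0.11],0],[[0,0,0],[0,0,-0.13],0],[[0,0,0],[0,0,-0.13],0]]'

```text
time: 31.4
position: [0.4838, -0.0805, 0.2173]
tool_rot: [1.023, 2.967, -0.001]
ft_force: [0.4, 0.8, -0.5]
grip_width: 0.997
```

```bash
python3 snap.py w28; python3 - <<'E'
from h import *
s=ctrl.get_image('scene')[:,:,::-1]
a=cv2.resize(s[150:250,270:370],None,fx=4,fy=4,interpolation=cv2.INTER_CUBIC)
w=cv2.imread('pics/w28.png');b=cv2.resize(w[140:270,220:350],(400,400),interpolation=cv2.INTER_CUBIC)
cv2.imwrite('pics/c28.png',np.hstack([a,b]))
E
```

```text
t 31.4 pos [ 0.4838 -0.0805  0.2173] yaw 141.96 z [ 0.0032 -0.0016 -1.    ] q [ 0.84  0.02 -0.73  1.84  0.01  1.28  1.01] qd 0.051
```

View pics/c28.png

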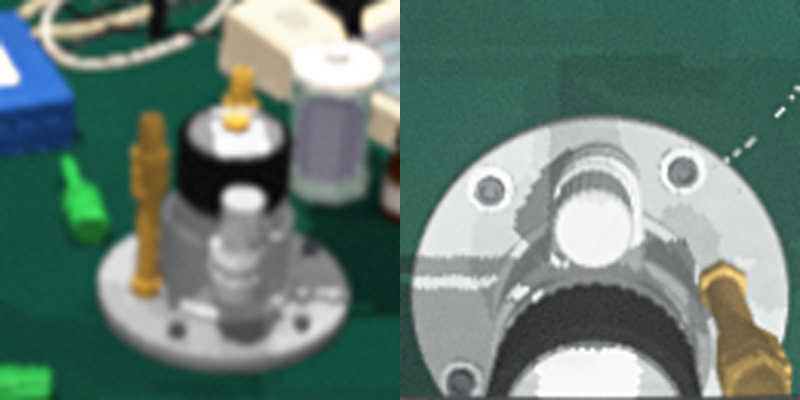

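```bash
python3 - <<'E'
from h import *
import pickle
s,c=pickle.load(open('pics/w28.pkl','rb'));W=cam('wrist',c);S=cam('scene')
print(tri([(S,330.3,198.4),(W,282.7,213.8)]))
print('scene pred of (0.4828,-.0803,.104)',proj(S,[.4828,-.0803,.104]),'wrist',proj(W,[.4828,-.0803,.104]))
t=ctrl.get_image('wrist')[:,:,::-1];cv2.imwrite('pics/w29.png',cv2.resize(t[140:270,220:350],None,fx=4.6,fy=4.6,interpolation=cv2.INTER_CUBIC))
f=ctrl.get_image('scene')[:,:,::-1];cv2.imwrite('pics/s29.png',f)
E
```

```text
(array([ 0.48103872, -0.08030036,  0.10841533]), [array([0.4, 0. ]), array([1.1, 0.2])])
scene pred of (0.4828,-.0803,.104) [330.02886275 199.88990516] wrist [285.09672578 214.19475391]
```

View pics/w29.png

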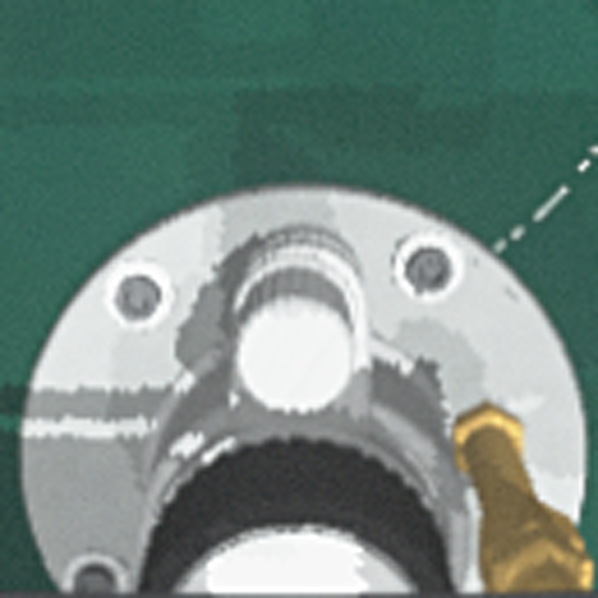

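View pics/s29.png

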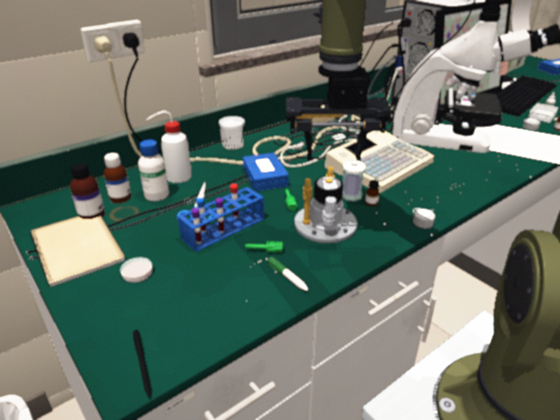

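```bash
python3 - <<'E'
from bench import ctrl
print(ctrl.get_state()['ft_force']);print(ctrl.close_job())
E
```

```text
[-0.08925528  0.65784274  0.26903699]
the job is handed in; nothing more can be done
None
```

I closed the filter housing and handed the job in at about 31.5 s of the 64 s limit. There was no verdict, so these are my own last checks.

**What I did:** I lowered the head into the socket in its entry position. I then turned it clockwise by about 35°, 37° and 19°, taking a fresh grip between turns. With the holes lined up, I took the bare steel pin from the rack and pushed it down through both ears. Then I released it and raised the open gripper clear.

**Checks that passed:**
- **Head seated:** the gripper height was within 0.1 mm of the value for a fully seated head, with light contact.
- **Holes lined up:** before the pin went in, the two holes were within about 1 mm of each other.
- **Pin fully home:** it met no contact until about where the shoulder should land on the head's ear (gripper at 88.5 mm, expected 88.6 mm). There it pushed back with 18 N.
- **Surroundings:** the last pictures show the pin upright. The rack tubes, jar, bottle and dish look to be where they were.

**Checks that disagreed:**
- **Pin top height:** two camera views put the top of the pin at 108 mm, where 104 mm was expected. The scene camera showed a similar 1–2 pixel offset on known base points, so I trusted the contact instead.
- **Camera offset:** the scene and top cameras read about 3 mm too far in x compared with the grasped parts. I used the wrist camera and grip positions for the final placements.
- **Green look-alike pins:** both, upright at the start, were lying on their sides by my first wrist picture. I never noticed the arm touch them, so I don't know what tipped them. They are not on the list of things that must not be knocked over, but the task did say to knock nothing over.

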